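Pack the dry plaques from the drying rack

ROBOT

A 6-joint arm with a two-finger parallel gripper is mounted at the origin on the work surface. World frame = base frame: x ahead of the robot, y to its left, z up, the work surface at z = 0. Lengths are in m, angles in rad, forces in N, time in s.
With the tool pointing down it reaches from about 0.4 to 0.925 m from the base axis. Payload 12.5 kg.
Tool frame: the origin (TCP) lies at the very end of the fingers, on their centre line; the grasp point (between the pads) lies 19 mm behind it; z points along the fingers, y is the direction in which the jaws open and shut (so a half turn about z gives the same grasp; the last joint's range is limited). The gripper opens to 95 mm and grips with 3 to 60 N. Pads are 20 mm wide; open, the fingers measure 119 mm over their backs; the gripper's body (75 mm by 180 mm) begins 59 mm behind the grasp point.
Start: joints at [1.115, 0.491, 1.559, -0, 1.092, -0.106], TCP at [0.214, 0.587, 0.215] pointing down, gripper open.
Joint ranges: [-3.1, 3.1], [-0.84, 2.19], [0.05, 2.79], [-1.13, 4.28], [0.06, 2.93], [-2.69, 2.69]. Speed limits (rad/s): [2.22, 2.22, 2.79, 3.14, 3.14, 3.14].

INTERFACE

Orientations are given as a 3x3 rotation matrix whose columns are the frame's x, y, z axes.
In Python, from rig import arm, vision gives the robot as it stands. The module is installed in compiled form; this text tells all that it offers.
- The arm moves only by the tool send_rows, never from a script. Its argument "commands" is a list of rows, each a list of 5 numbers: the finger opening in m, from 0 to 0.0951, then the shift along the tool's x, y, z in m, then the turn about the tool's z in degrees. In form: [[claw, x, y, z, roll], ...]. A call has 1 to 20 rows; each row shifts and turns the commanded pose from where the row before left it, along the tool's axes as they then stand; what a row does not reach is not made up. A row lasts 1/10 s, in which the tool goes at most 50 mm and 8.59 degrees, less where a joint would pass 70% of its speed; a pose out of reach is approached as far as the arm can. A call is refused whole if a number of a shift passes 0.05 or a number of a turn 8.59, either way. A call with a gripper value outside its range is refused whole. The fingers move at their own pace and stop on an object; the grip force is fixed at half the most. Time passes only in rows, so rows that do not move let the fingers close. It gives the time, the measured TCP pose, the force and the opening at its end, in the units of the state.
- arm.sense(): the state, without advancing time (a new reading comes with each control period).
- vision.read_camera(name): name is "scene" or "top"; returns a dict with "color" (480x640x3 uint8, red, green, blue), "range_z" (480x640 float32, m along the optical axis (not along the pixel's ray), 0 where there is no reading), "vfov" (degrees; the focal length in pixels is half the picture's height over the tangent of half this angle, whatever the lens; pixels are square), "cx", "cy" (the principal point, pixels), "dist" ([k1, k2, p1, p2, k3] as OpenCV has them; the pictures are not rectified), "cam_to_world" (4x4, takes a point from camera to world coordinates). Camera axes: x right, y down, z forward; pixel columns grow to the right and rows downward; lengths in m; the calibration is good to about 2 mm. A picture is of the moment at which its call begins.
- arm.job_done(): hands the job in, once; it reports no verdict.
The state is a dict: "time_s": time; "joints": joint angles; "qvel": joint speeds; "effort": joint torques, N m; "eef_pos": TCP position; "tool_rot": TCP orientation; "force": force on the tool from outside, world axes, zero at the start; "ft_torque": the same for the moment, N m; "gripper_width": finger opening in m.
Only numpy, scipy, OpenCV 4.12 (cv2) and the standard library are available. Lean on these libraries where they do the work, as an engineer would, in place of code of your own. Each camera call takes 0.05 s, during which the arm holds its last target.

TASK

The white plaques in the drying rack are dry and can be packed. Lift the clear dust cover off the rack and stand it on the green cutting mat; then slide every white plaque up out of its groove and stand it, right down on the bottom, in a compartment of its own in the foam-lined carton. The violet plaque is still curing: leave it where it is, put the cover back over the rack at the end, and do not disturb the other things on the table.

Things in the scene. Friction and masses are not known exactly. Their poses are not given: they have to be found in the camera images.
- rack: drying rack: pale wooden block fixed to the table, 194 (x) x 104 (y) x 50 mm. Origin: centre of underside, z up. Five grooves for plaques at x = -80, -40, 0, 40, 80 mm, each 10.5 mm wide in x, 84 mm long in y with closed ends, floor 10 mm and wall tops 50 mm above the table. Which groove holds what varies; some may be empty.
- plaque0: white acrylic plaque, ruby stone heart on its +x face; 8 (x, thickness) x 80 (y) x 100 mm (z, upright), 80 g, upper 25 mm bare. Origin: centre of its lower edge; z runs to the top edge, x is normal to the plate. Starts upright in a rack groove, 60 mm showing above the wood, about 30 mm free between it and its neighbours' faces. May be absent.
- plaque1: white acrylic plaque, ruby stone heart on its +x face; 8 (x, thickness) x 80 (y) x 100 mm (z, upright), 80 g, upper 25 mm bare. Origin: centre of its lower edge; z runs to the top edge, x is normal to the plate. Starts upright in a rack groove, 60 mm showing above the wood, about 30 mm free between it and its neighbours' faces. May be absent.
- plaque2: white acrylic plaque, ruby stone heart on its +x face; 8 (x, thickness) x 80 (y) x 100 mm (z, upright), 80 g, upper 25 mm bare. Origin: centre of its lower edge; z runs to the top edge, x is normal to the plate. Starts upright in a rack groove, 60 mm showing above the wood, about 30 mm free between it and its neighbours' faces. May be absent.
- plaque3: white acrylic plaque, ruby stone heart on its +x face; 8 (x, thickness) x 80 (y) x 100 mm (z, upright), 80 g, upper 25 mm bare. Origin: centre of its lower edge; z runs to the top edge, x is normal to the plate. Starts upright in a rack groove, 60 mm showing above the wood, about 30 mm free between it and its neighbours' faces. May be absent.
- violet: dark violet plaque with clear stones, same size and origin as the white ones, in a groove of the rack: still curing, must stay there
- cover: clear acrylic dust cover, a box open below, 236 (x) x 134 (y) x 126 mm outside, 4 mm walls, 0.4 kg; starts standing on the table over the rack (play 17 mm in x, 11 in y each side, 12 over the plaques). Steel bridge handle on top along x: bar 90 long, 14 wide (y), 18 high, centre 152 mm above the origin, 26 above the top, 161 mm tall in all. Origin: centre of the open underside, z up.
- mat: green cutting mat fixed on the table, 270 (x) x 180 (y) x 2 mm, where the cover is to stand meanwhile. Origin: centre of its underside, z up; kept free
- carton: loose cardboard carton with dark foam, 0.6 kg, 171 (x) x 98 (y) x 66 mm. Origin: centre of underside, z up. Four compartments at x = -63, -21, 21, 63 mm, each 13 mm wide in x, 90 long in y, floor 10 mm up, straight to 50 mm; the three ribs between end in roof ridges at 64 mm (flared mouths). Empty at the start. A plaque in it may lean up to 0.13 rad.
- soda: dark soda bottle with white cap, 64 mm across, 210 mm tall, origin centre of its underside; bystander
- glue: small white glue bottle with orange cap, 34 mm across, 85 mm tall, origin centre of its underside; bystander
- tape: roll of tan tape lying flat, 66 mm across, 18 mm high, origin centre of its underside; bystander
- gemjar: small round violet jar, 40 mm across, 45 mm tall, origin centre of its underside; bystander
- stapler: black stapler 130 x 34 x 45 mm, origin centre of its underside; bystander
- tweezers: steel tweezers lying flat, 107 mm long, origin near the middle; bystander
Things that resemble listed ones, but are neither listed nor needed, are in the scene too. There is more than one size of the carton; the one meant has the size given above.

How it is judged:
On the way, in this order (a step that is already met when the one before it is completed fails the run):
1. the cover stands on the mat (z of cover in the frame of mat below 0.008 m and horizontal distance between cover and mat below 0.06 m and angle between cover's own z axis and vertical below 0.06 rad), for 0.2 s.
2. every white plaque stands on the bottom of the carton, each in its own compartment (x of plaque0 in the frame of carton between -0.08 and 0.08 m and y of plaque0 in the frame of carton between -0.012 and 0.012 m and z of each of plaque0, plaque1, plaque2, plaque3 in the frame of carton below 0.017 m and angle between each of plaque0, plaque1, plaque2, plaque3's own z axis and vertical below 0.25 rad and x of plaque1 in the frame of carton between -0.08 and 0.08 m and y of plaque1 in the frame of carton between -0.012 and 0.012 m and x of plaque2 in the frame of carton between -0.08 and 0.08 m and y of plaque2 in the frame of carton between -0.012 and 0.012 m and x of plaque3 in the frame of carton between -0.08 and 0.08 m and y of plaque3 in the frame of carton between -0.012 and 0.012 m and distance between plaque0 and plaque1 above 0.022 m and distance between each of plaque0, plaque1 and plaque2 above 0.022 m and distance between each of plaque0, plaque1, plaque2 and plaque3 above 0.022 m), for 0.2 s.
At the end, for the whole second after the job is handed in: Each white plaque stands in its own carton compartment (foot within 7 mm of its floor, lean under 0.25 rad, centres over 22 mm apart); carton flat; violet plaque in its groove; cover down on the table over the rack (centres within 25 mm); all at rest (all of step 2 and linear speed of each of plaque0, plaque1, plaque2, plaque3, cover, carton below 0.03 m/s and z of violet in the frame of rack below 0.016 m and angle between violet's own z axis and vertical below 0.15 rad and horizontal distance between cover and rack below 0.025 m and z of cover in the frame of rack below 0.006 m and angle between cover's own z axis and vertical below 0.05 rad and angle between carton's own z axis and vertical below 0.06 rad); the robot touches nothing.
It fails at once if the violet plaque is moved more than 20 mm (distance of violet from where it was at the start of the episode above 0.02 m).
It fails at once if another thing on the table is moved more than 30 mm or tipped over (distance of any of soda, glue, tape, gemjar, stapler, tweezers from where it was at the start of the episode above 0.03 m or angle between any of soda, glue's own z axis and vertical above 0.5 rad).
Of plaque0, plaque1, plaque2, plaque3 only 2 to 4 are there at a start; the rules pass over those that are not, and their reading is None.
At some moment in a run one of carton, cover may be knocked a few centimetres aside while the robot is not near it.
It also fails if it takes over 210 s, if anything falls off the work surface, if the arm or the gripper's body presses on something with over 40 N, if the wrist force passes 120 N, or if a joint passes its speed limit or range.

## Working session

There is one attempt and no reset: what is moved stays moved. The work goes in short steps, Python scripts to look and compute and a tool call to move; the robot and the scene stay as the last step left them, time stands still between calls to the robot, and variables do not carry over. Pictures are saved under pics/ and viewed, and the job is handed in when it is done.

Besides the shell and the picture viewer there is one more tool, called after "Emit:" as a command line: name --pt "numbers of a row" for each row, then --argument value for the rest. send_rows: Moves the arm, as the interface text tells. Its arguments: {"type":"object","properties":{"commands":{"type":"array","items":{"type":"array","items":{"type":"number"}}}},"required":["commands"]}

```bash
mkdir -p pics; cat > h.py <<'E'
import numpy as np, cv2
from rig import arm, vision
def cam(n):
    c=vision.read_camera(n); c['f']=240/np.tan(np.radians(c['vfov'])/2)
    c['K']=np.array([[c['f'],0,c['cx']],[0,c['f'],c['cy']],[0,0,1]]); c['D']=np.array(c['dist'],float); c['T']=np.array(c['cam_to_world']); return c
def rays(c,uv):
    p=cv2.undistortPoints(np.array(uv,float).reshape(-1,1,2),c['K'],c['D']).reshape(-1,2)
    return np.c_[p,np.ones(len(p))]
def onplane(c,uv,z):
    d=rays(c,uv)@c['T'][:3,:3].T; o=c['T'][:3,3]
    return o+d*((z-o[2])/d[:,2])[:,None]
def cloud(c):
    v,u=np.mgrid[:480,:640]; r=rays(c,np.c_[u.ravel(),v.ravel()])
    P=(r*c['range_z'].ravel()[:,None])@c['T'][:3,:3].T+c['T'][:3,3]
    P[c['range_z'].ravel()==0]=np.nan
    return P.reshape(480,640,3)
def save(c,n,box=None,s=1):
    im=c['color'][:,:,::-1]
    if box: im=im[box[1]:box[3],box[0]:box[2]]
    cv2.imwrite('pics/'+n,cv2.resize(im,None,fx=s,fy=s,interpolation=cv2.INTER_CUBIC))
def proj(c,P):
    Ti=np.linalg.inv(c['T']); 
    return cv2.projectPoints(np.array(P,float).reshape(-1,3),cv2.Rodrigues(Ti[:3,:3])[0],Ti[:3,3],c['K'],c['D'])[0].reshape(-1,2)
E
python3 - <<'E'
from h import *
for n in('scene','top'):
    c=cam(n); save(c,n+'0.png',s=1.25); print(n,c['T'].round(3).tolist(),c['f'],c['D'])
s=arm.sense(); print(s)
E
```

```text
scene [[-0.202, 0.692, -0.693, 1.393], [0.979, 0.128, -0.158, 0.199], [-0.02, -0.71, -0.704, 0.907], [0.0, 0.0, 0.0, 1.0]] 475.30214931324593 [-0.02285573  0.          0.          0.          0.        ]
top [[-0.018, -0.981, 0.192, 0.256], [-1.0, 0.016, -0.012, 0.022], [0.009, -0.192, -0.981, 1.419], [0.0, 0.0, 0.0, 1.0]] 478.42935319840745 [-0.1196701  0.         0.         0.         0.       ]
{'time_s': 0.1, 'joints': array([ 1.11541837e+00,  4.91473740e-01,  1.55938437e+00, -3.36994119e-05,
        1.09172866e+00, -1.05589562e-01]), 'qvel': array([-0.00054607, -0.00142654, -0.00057507, -0.00122246,  0.00049497,
       -0.00282755]), 'effort': array([ 1.96743262e-03, -6.13624692e+01, -2.58604252e+01,  6.93046558e-02,
        4.70212055e-02, -5.92590322e-05]), 'eef_pos': array([0.21406901, 0.58696021, 0.21413749]), 'tool_rot': array([[-9.39450565e-01,  3.42684210e-01, -4.10353001e-04],
       [ 3.42684448e-01,  9.39450131e-01, -9.05957279e-04],
       [ 7.50489258e-05, -9.91723669e-04, -9.99999505e-01]]), 'force': array([0.5061543 , 0.50769432, 0.64605254]), 'ft_torque': array([-0.03772749,  0.00182071,  0.01962259]), 'gripper_width': 0.09494382472146982}
```

View pics/scene0.png

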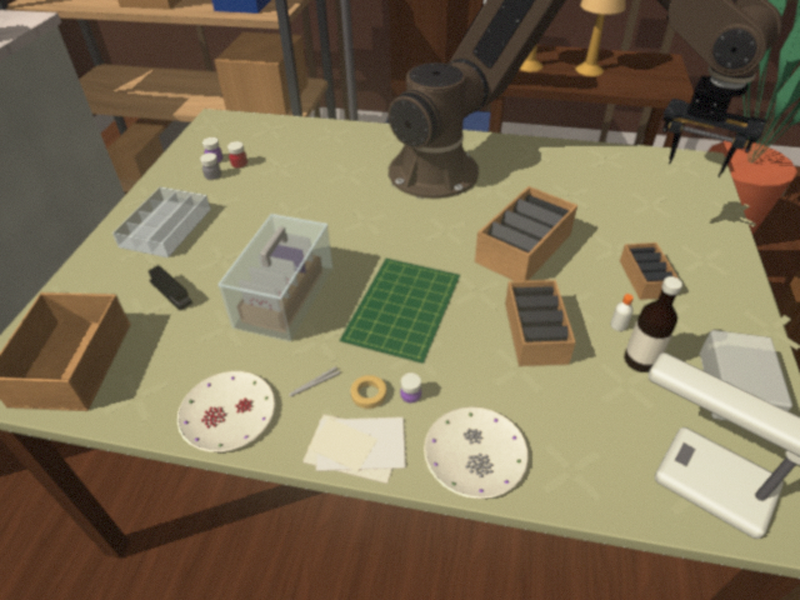

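View pics/top0.png

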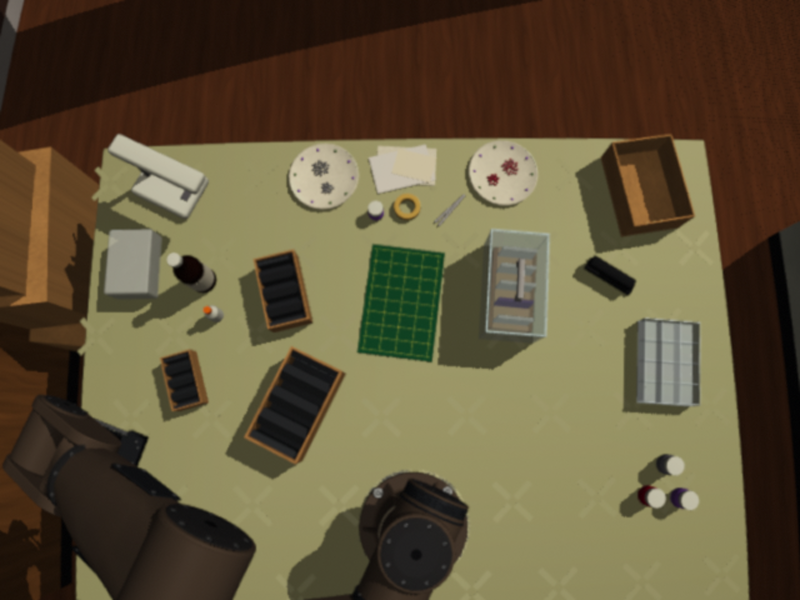

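Scene: clear cover with rack (scene view ~275,275; top ~517,283), green mat (top 402,302), three foam cartons: large (top 295,405), medium (283,290), small (184,380). A clear box lookalike at top (668,362), an empty box at (648,185). Measuring now.

```bash
python3 - <<'E'
from h import *
c=cam('top'); P=cloud(c)
for n,q in dict(large=[(292,349),(344,375),(296,463),(246,433)],med=[(255,260),(297,250),(311,322),(269,330)],small=[(162,357),(193,349),(207,402),(174,411)]).items():
    q=np.array(q)/1.25
    for z in (0.055,0.066):
        w=onplane(c,q,z); print(n,z,w[:,:2].round(3).tolist(),[round(float(np.linalg.norm(w[i]-w[(i+1)%4])),3) for i in range(4)])
q=np.array([(374,245),(445,252),(433,361),(358,352)])/1.25
w=onplane(c,q,0.002);print('mat',w[:,:2].round(3).tolist(),w.mean(0))
q=np.array([(489,229),(550,232),(547,338),(486,334)])/1.25
w=onplane(c,q,0.126);print('cover',w[:,:2].round(3).tolist(),w.mean(0))
q=np.array([(637,320),(700,320),(700,406),(637,404)])/1.25
w=onplane(c,q,0.06);print('other',w[:,:2].round(3).tolist(),w.mean(0))
save(c,'t_cover.png',(370,170,460,280),6); save(c,'t_cart.png',(120,190,290,380),3.1)
s=cam('scene'); save(s,'s_cover.png',(165,160,275,275),5.2);save(s,'s_cart.png',(370,140,550,300),4)
E
```

```text
large 0.055 [[0.404, 0.272], [0.343, 0.152], [0.148, 0.26], [0.215, 0.374]] [0.134, 0.223, 0.132, 0.215]
large 0.066 [[0.403, 0.27], [0.342, 0.151], [0.149, 0.258], [0.215, 0.371]] [0.133, 0.221, 0.131, 0.213]
med 0.055 [[0.616, 0.364], [0.639, 0.264], [0.466, 0.228], [0.449, 0.326]] [0.102, 0.176, 0.099, 0.172]
med 0.066 [[0.613, 0.361], [0.635, 0.262], [0.464, 0.227], [0.447, 0.323]] [0.101, 0.175, 0.098, 0.17]
small 0.055 [[0.388, 0.577], [0.406, 0.503], [0.285, 0.466], [0.264, 0.543]] [0.076, 0.127, 0.08, 0.129]
small 0.066 [[0.387, 0.572], [0.405, 0.5], [0.284, 0.462], [0.264, 0.538]] [0.075, 0.126, 0.079, 0.128]
mat [[0.663, 0.084], [0.642, -0.09], [0.376, -0.054], [0.4, 0.124]] [0.52028652 0.01602949 0.002     ]
cover [[0.661, -0.182], [0.653, -0.321], [0.411, -0.299], [0.422, -0.164]] [ 0.53658186 -0.24149205  0.126     ]
other [[0.456, -0.533], [0.453, -0.69], [0.251, -0.67], [0.261, -0.517]] [ 0.35541719 -0.60267165  0.06      ]
```

View pics/t_cover.png

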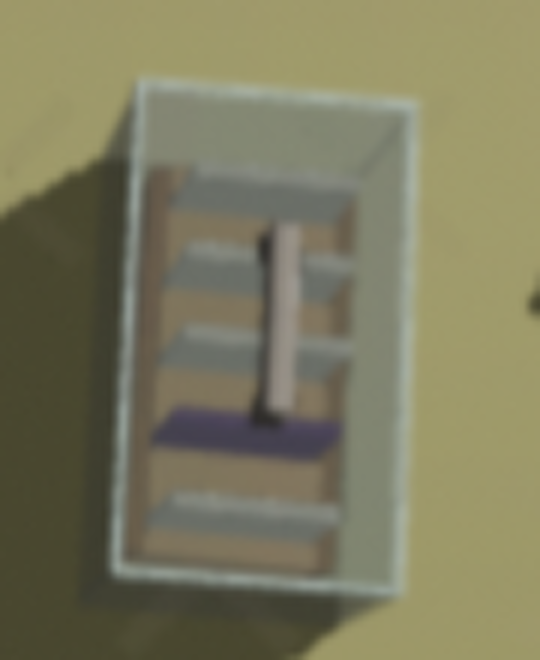

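View pics/s_cover.png

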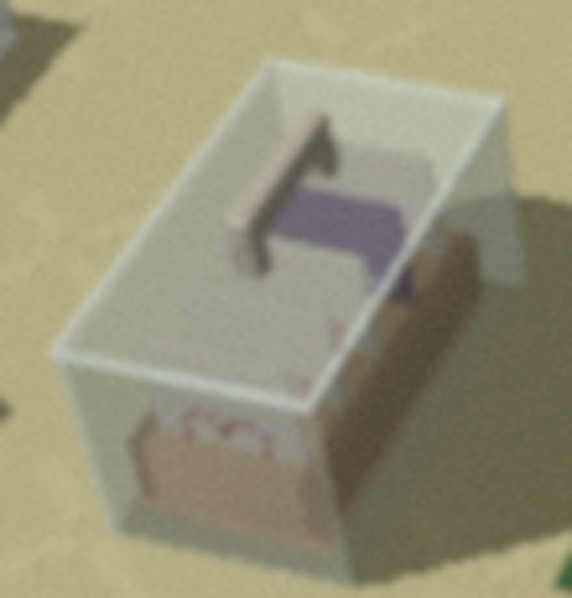

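View pics/t_cart.png

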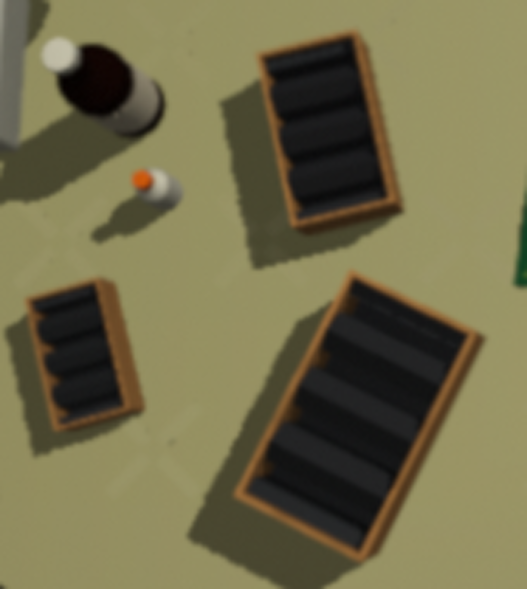

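View pics/s_cart.png

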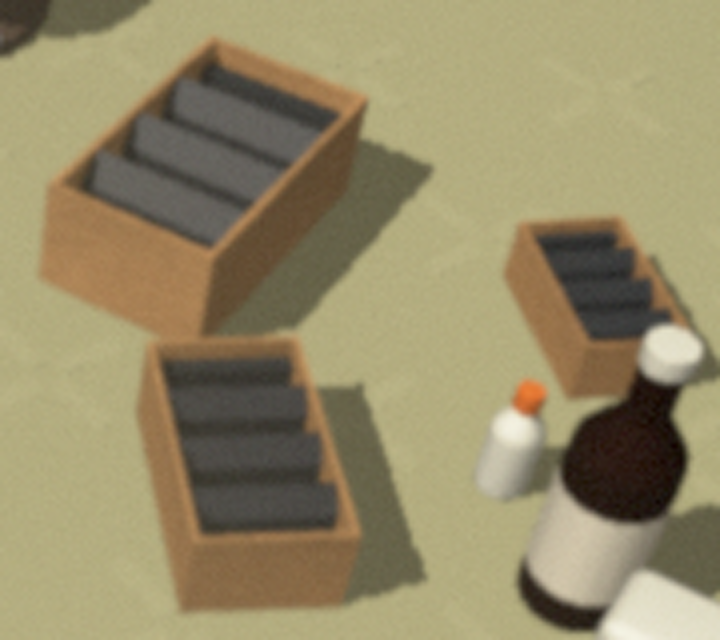

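Medium carton (top view 283,290; measured 171–175 × 98–102 mm) is the one meant. Four whites; violet is in the 4th groove from far. Measure handle.

```bash
python3 - <<'E'
from h import *
for n in('top','scene'):
    c=cam(n); P=cloud(c)
    m=(P[...,2]>0.145)&(P[...,2]<0.18)&(abs(P[...,0]-0.54)<.13)&(abs(P[...,1]+0.24)<.09)
    Q=P[m]; print(n,len(Q), Q.mean(0) if len(Q) else '', Q[:,2].max() if len(Q) else '')
    if len(Q)>5:
        v,u=np.nonzero(m); print(u.min(),u.max(),v.min(),v.max())
        w=onplane(c,np.c_[u,v],0.159)[:,:2]; r=cv2.minAreaRect(w.astype(np.float32)*1000); print(r)
    m2=(P[...,2]>0.1)&(P[...,2]<0.145)&(abs(P[...,0]-0.54)<.13)&(abs(P[...,1]+0.24)<.09)
    print('cover top pts',m2.sum(), P[m2].mean(0) if m2.any() else '')
c=cam('top')
q=np.array([(285,222),(275,412)])/6+[370,170]
print(onplane(c,q-0.5+0.5,0.161))
E
```

```text
top 193 [ 0.53845631 -0.23978746  0.15899808] 0.1677241066316577
413 419 206 239
((538.8652954101562, -240.0612030029297), (16.119657516479492, 92.33838653564453), 84.41085052490234)
cover top pts 3830 [ 0.53425154 -0.23740072  0.12548263]
scene 207 [ 0.5464745  -0.23944998  0.15615507] 0.1631406701607896
209 228 182 207
((548.8864135742188, -237.5851287841797), (22.496225357055664, 100.01654052734375), 85.44615173339844)
cover top pts 3557 [ 0.56151207 -0.23695876  0.12238731]
[[ 0.58146101 -0.24532036  0.161     ]
 [ 0.49357707 -0.23582493  0.161     ]]
```

```bash
cat >> h.py <<'E'
def plan(xyz,yaw=None):
    """yaw: world direction (deg) of tool y (mod 180). prints roll, then tool shift after the roll"""
    s=arm.sense(); R=np.array(s['tool_rot']); p=np.array(s['eef_pos'])
    a=np.degrees(np.arctan2(R[1,1],R[0,1])); roll=0
    if yaw is not None:
        roll=-((yaw-a+90)%180-90)
    t=np.radians(roll); Rz=np.array([[np.cos(t),-np.sin(t),0],[np.sin(t),np.cos(t),0],[0,0,1]])
    d=(R@Rz).T@(np.array(xyz)-p)
    print('t%.1f pos %s yaw %.2f q6 %.2f w %.4f F %s | roll %.2f shift mm %s'%(s['time_s'],p.round(4),a,s['joints'][5],s['gripper_width'],np.round(s['force'],1),roll,(d*1000).round(1)))
E
python3 -c "
from h import *
plan([0.538,-0.2405,0.25],84.5)"
```

```text
t0.3 pos [0.2142 0.5871 0.2145] yaw 69.96 q6 -0.11 w 0.0949 F [-0.2 -0.1 -0.4] | roll -14.54 shift mm [-401.7 -792.8  -35.3]
```

Emit:
send_rows --pt "0.095 0 0 -0.018 -7.27" --pt "0.095 0 0 -0.018 -7.27" --pt "0.095 -0.02 -0.04 0 0" --pt "0.095 -0.02 -0.04 0 0" --pt "0.095 -0.02 -0.04 0 0" --pt "0.095 -0.02 -0.04 0 0" --pt "0.095 -0.02 -0.04 0 0" --pt "0.095 -0.02 -0.04 0 0" --pt "0.095 -0.02 -0.04 0 0" --pt "0.095 -0.02 -0.04 0 0" --pt "0.095 -0.02 -0.04 0 0" --pt "0.095 -0.02 -0.04 0 0" --pt "0.095 -0.02 -0.04 0 0" --pt "0.095 -0.02 -0.04 0 0" --pt "0.095 -0.02 -0.04 0 0" --pt "0.095 -0.02 -0.04 0 0" --pt "0.095 -0.02 -0.04 0 0"

```text
time_s: 2.05
eef_pos: [0.4556, -0.0408, 0.2509]
tool_rot: [[-0.995, 0.096, 0.001], [0.096, 0.995, -0.0], [-0.001, 0.0, -1.0]]
force: [1.7, 0.6, 1.3]
gripper_width: 0.0952
```

```bash
python3 -c "
from h import *
plan([0.538,-0.2405,0.20],84.5)"
```

```text
t2.0 pos [ 0.4556 -0.0408  0.2509] yaw 84.48 q6 -1.71 w 0.0952 F [1.7 0.6 1.3] | roll -0.02 shift mm [-101.1 -190.9   50.9]
```

Emit:
send_rows --pt "0.06 -0.02 -0.038 0.01 0" --pt "0.06 -0.02 -0.038 0.01 0" --pt "0.06 -0.02 -0.038 0.01 0" --pt "0.06 -0.02 -0.038 0.01 0" --pt "0.06 -0.02 -0.038 0.01 0" --pt "0.06 0 0 0 0" --pt "0.06 0 0 0 0"

```text
time_s: 2.75
eef_pos: [0.5363, -0.238, 0.1999]
tool_rot: [[-0.995, 0.097, -0.001], [0.097, 0.995, 0.001], [0.001, 0.001, -1.0]]
force: [-0.7, -0.1, 0.4]
gripper_width: 0.0601
```

```bash
python3 - <<'E'
from h import *
plan([0.538,-0.2405,0.20],84.5)
c=cam('scene'); save(c,'s1.png',(120,60,340,290),2.6)
c=cam('top'); save(c,'t1.png',(320,140,520,310),3)
E
```

```text
t2.8 pos [ 0.5363 -0.238   0.1999] yaw 84.42 q6 -2.00 w 0.0601 F [-0.7 -0.1  0.4] | roll -0.08 shift mm [-1.9 -2.3 -0.1]
```

View pics/s1.png

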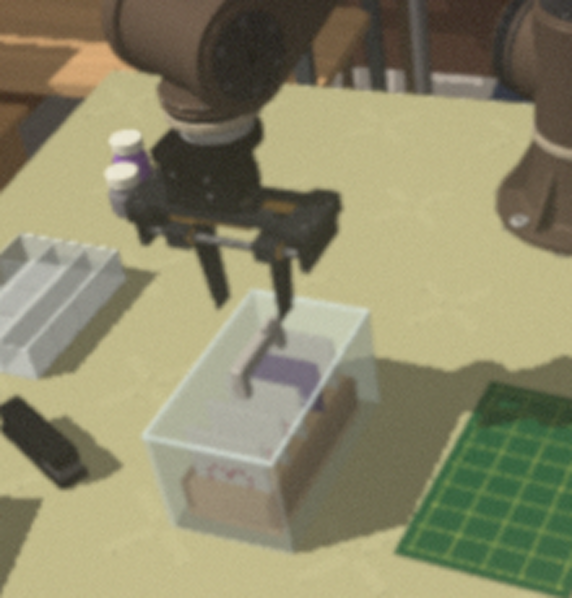

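View pics/t1.png

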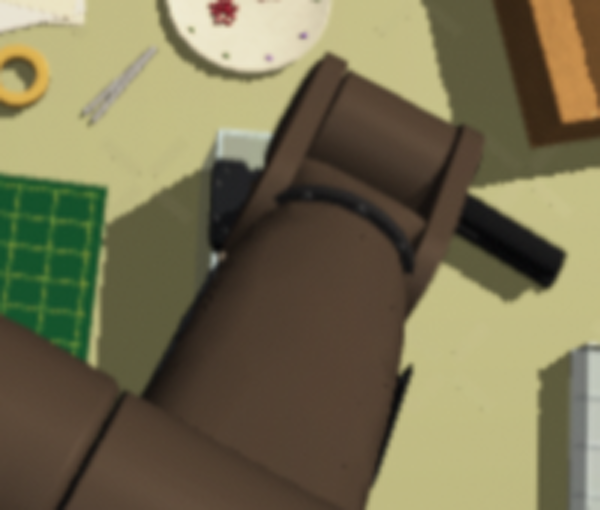

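Fingers (s1 ~215,300 and 285,300) straddle the bar (258,355). Go down and grip.

Emit:
send_rows --pt "0.06 -0.002 -0.002 0.02 0" --pt "0.06 0 0 0.02 0" --pt "0.06 0 0 0.015 0" --pt "0.06 0 0 0.01 0" --pt "0.06 0 0 0 0" --pt "0 0 0 0 0" --pt "0 0 0 0 0" --pt "0 0 0 0 0" --pt "0 0 0 0 0" --pt "0 0 0 0 0" --pt "0 0 0 0 0" --pt "0 0 0 0 0"

```text
time_s: 4.05
eef_pos: [0.5384, -0.2398, 0.1356]
tool_rot: [[-0.995, 0.096, 0.0], [0.096, 0.995, -0.0], [-0.0, -0.0, -1.0]]
force: [0.2, -1.3, -3.8]
gripper_width: 0.014
```

```bash
python3 - <<'E'
from h import *
plan([0.538,-0.2405,0.285],84.5)
c=cam('scene'); save(c,'s2.png',(120,60,340,290),2.6)
E
```

```text
t4.0 pos [ 0.5384 -0.2398  0.1356] yaw 84.50 q6 -2.01 w 0.0140 F [ 0.2 -1.3 -3.8] | roll -0.00 shift mm [   0.3   -0.7 -149.4]
```

View pics/s2.png

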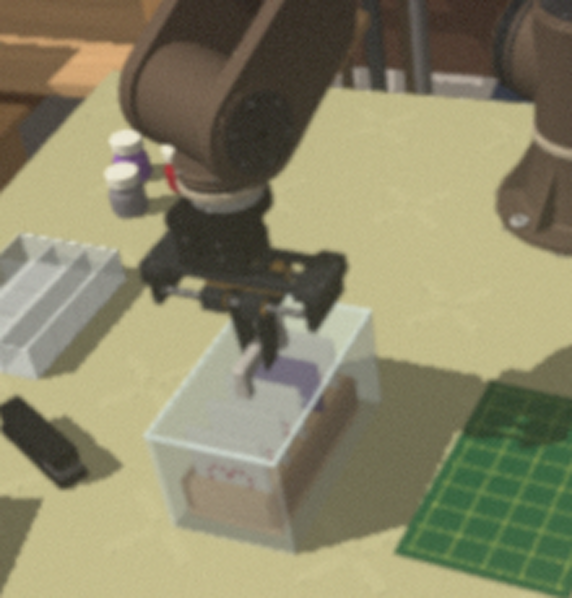

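Bar gripped (width 14.0 mm). Lift straight up.

Emit:
send_rows --pt "0 0 0 -0.005 0" --pt "0 0 0 -0.01 0" --pt "0 0 0 -0.015 0" --pt "0 0 0 -0.015 0" --pt "0 0 0 -0.015 0" --pt "0 0 0 -0.015 0" --pt "0 0 0 -0.015 0" --pt "0 0 0 -0.015 0" --pt "0 0 0 -0.015 0" --pt "0 0 0 -0.015 0" --pt "0 0 0 -0.01 0" --pt "0 0 0 -0.005 0" --pt "0 0 0 0 0"

```text
time_s: 5.4
eef_pos: [0.5384, -0.2397, 0.2861]
tool_rot: [[-0.995, 0.096, 0.001], [0.096, 0.995, -0.0], [-0.001, -0.0, -1.0]]
force: [0.2, 1.5, -4.1]
gripper_width: 0.0137
```

```bash
python3 - <<'E'
from h import *
plan([0.520,0.016,0.285],81.8)
c=cam('scene'); save(c,'s3.png',(120,30,340,290),2.3)
E
```

```text
t5.4 pos [ 0.5384 -0.2397  0.2861] yaw 84.50 q6 -2.01 w 0.0137 F [ 0.2  1.5 -4.1] | roll 2.70 shift mm [ 54.7 250.5   1. ]
```

View pics/s3.png

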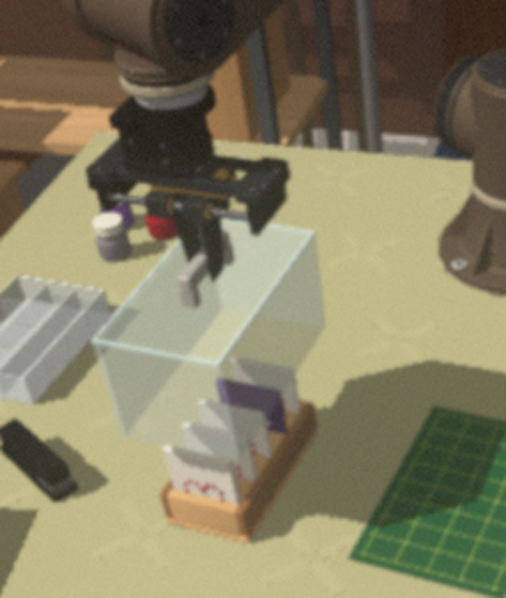

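Cover lifted, clear of the plaques (rack at ~240,480). Carry over the mat.

Emit:
send_rows --pt "0 0 0 0 2.7" --pt "0 0.002 0.01 0 0" --pt "0 0.004 0.02 0 0" --pt "0 0.005 0.022 0 0" --pt "0 0.005 0.022 0 0" --pt "0 0.005 0.022 0 0" --pt "0 0.005 0.022 0 0" --pt "0 0.005 0.022 0 0" --pt "0 0.005 0.022 0 0" --pt "0 0.005 0.022 0 0" --pt "0 0.005 0.022 0 0" --pt "0 0.004 0.02 0 0" --pt "0 0.003 0.015 0 0" --pt "0 0.001 0.008 0 0" --pt "0 0 0 0 0" --pt "0 0 0 0 0"

```text
time_s: 7.05
eef_pos: [0.5205, 0.0141, 0.2855]
tool_rot: [[-0.99, 0.142, -0.0], [0.142, 0.99, -0.0], [0.0, -0.0, -1.0]]
force: [0.8, 0.8, -4.1]
gripper_width: 0.0136
```

```bash
python3 - <<'E'
from h import *
plan([0.520,0.016,0.140],81.8)
c=cam('scene'); save(c,'s4.png',(180,30,430,290),2.3)
c=cam('top'); save(c,'t4.png',(250,150,480,330),2.6)
E
```

```text
t7.0 pos [0.5205 0.0141 0.2855] yaw 81.82 q6 -1.53 w 0.0136 F [ 0.8  0.8 -4.1] | roll 0.02 shift mm [  0.8   1.8 145.5]
```

View pics/s4.png

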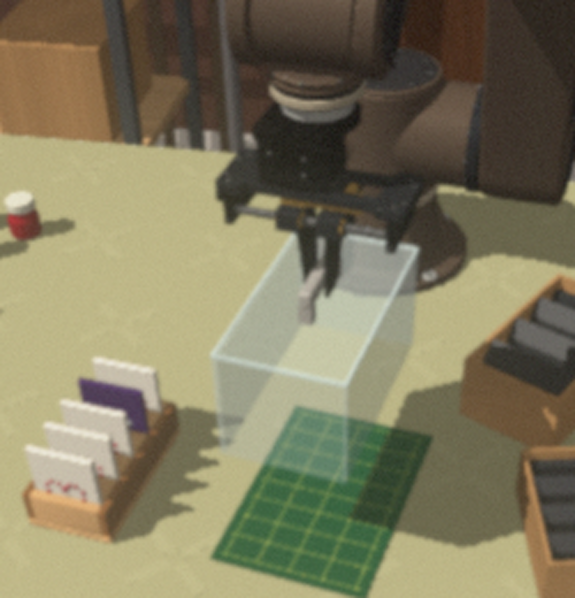

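View pics/t4.png

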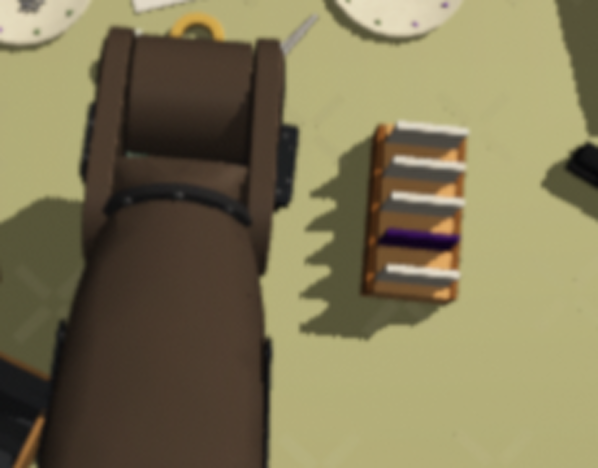

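Cover hangs centred over the mat. Lower.

Emit:
send_rows --pt "0 0.001 0.002 0.01 0" --pt "0 0 0 0.015 0" --pt "0 0 0 0.015 0" --pt "0 0 0 0.015 0" --pt "0 0 0 0.015 0" --pt "0 0 0 0.015 0" --pt "0 0 0 0.015 0" --pt "0 0 0 0.015 0" --pt "0 0 0 0.015 0" --pt "0 0 0 0.01 0" --pt "0 0 0 0.005 0" --pt "0 0 0 0.002 0" --pt "0 0 0 0 0" --pt "0 0 0 0 0"

```text
time_s: 8.55
eef_pos: [0.52, 0.0165, 0.1391]
tool_rot: [[-0.99, 0.143, 0.001], [0.143, 0.99, 0.0], [-0.001, 0.0, -1.0]]
force: [-1.0, 0.0, -4.6]
gripper_width: 0.0136
```

```bash
python3 - <<'E'
from h import *
plan([0.520,0.016,0.1385],81.8)
c=cam('scene'); save(c,'s5.png',(180,30,430,290),2.3)
E
```

```text
t8.6 pos [0.52   0.0165 0.1391] yaw 81.80 q6 -1.52 w 0.0136 F [-1.   0.  -4.6] | roll -0.00 shift mm [-0.1 -0.5  0.6]
```

View pics/s5.png

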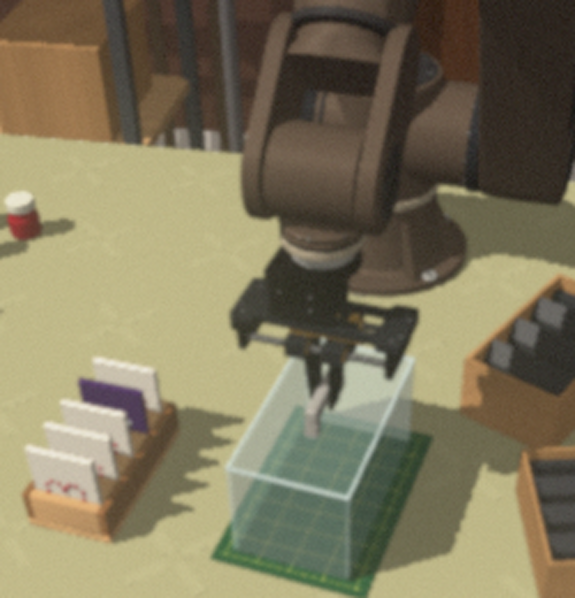

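Cover just above the mat, inside its outline. Lower the last ~1.5 mm, release, and rise straight up.

Emit:
send_rows --pt "0 0 0 0.0015 0" --pt "0 0 0 0 0" --pt "0.03 0 0 0 0" --pt "0.03 0 0 0 0" --pt "0.03 0 0 0 0" --pt "0.03 0 0 -0.02 0" --pt "0.03 0 0 -0.03 0" --pt "0.03 0 0 -0.03 0" --pt "0.03 0 0 -0.03 0" --pt "0.03 0 0 0 0"

```text
time_s: 9.6
eef_pos: [0.5211, 0.0165, 0.2509]
tool_rot: [[-0.99, 0.143, 0.007], [0.143, 0.99, -0.0], [-0.007, 0.0, -1.0]]
force: [0.3, -0.1, -0.4]
gripper_width: 0.0301
```

```bash
python3 - <<'E'
from h import *
c=cam('scene'); save(c,'s6.png',(180,30,430,290),2.3)
c=cam('top'); save(c,'t6.png',(370,160,470,290),5)
plan([0.538,-0.24,0.24],-5.5)
P=cloud(c)
m=(P[...,2]>0.1)&(P[...,2]<0.125)&(abs(P[...,0]-0.54)<.13)&(abs(P[...,1]+0.24)<.09)
print(m.sum()); 
im=np.zeros((480,640),np.uint8); im[m]=255
n,l,st,ce=cv2.connectedComponentsWithStats(im)
for i in range(1,n):
    if st[i,4]>8: print(st[i],P[l==i].mean(0).round(4),P[l==i].min(0).round(3),P[l==i].max(0).round(3))
E
```

```text
t9.7 pos [0.5198 0.0166 0.2474] yaw 81.80 q6 -1.52 w 0.0301 F [ 0.5  0.5 -0.2] | roll 87.30 shift mm [-253.7   42.7    7.4]
482
[402 196  29   7  94] [ 0.6181 -0.2523  0.1082] [ 0.609 -0.294  0.101] [ 0.628 -0.213  0.115]
[400 210  30   6 100] [ 0.5796 -0.2475  0.1087] [ 0.572 -0.288  0.1  ] [ 0.587 -0.207  0.115]
[400 224  29   6  98] [ 0.5395 -0.2431  0.1089] [ 0.532 -0.284  0.1  ] [ 0.546 -0.203  0.118]
[398 237  29   6  96] [ 0.5002 -0.2355  0.1089] [ 0.492 -0.275  0.101] [ 0.509 -0.197  0.116]
[398 251  29   6  94] [ 0.4604 -0.2332  0.1091] [ 0.454 -0.273  0.1  ] [ 0.47  -0.194  0.116]
```

View pics/s6.png

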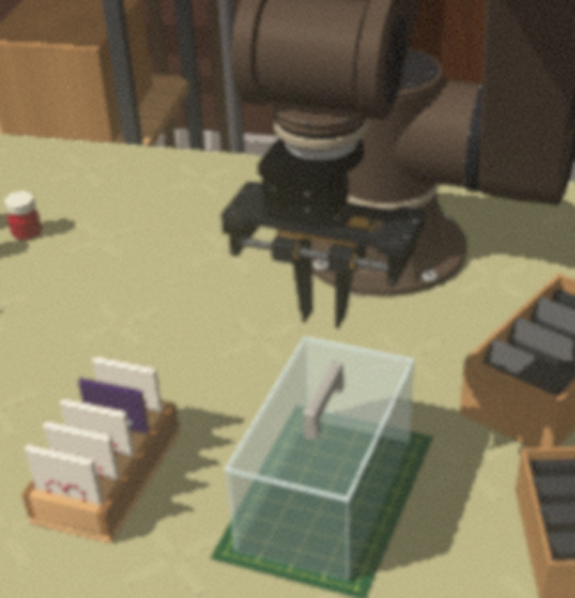

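View pics/t6.png

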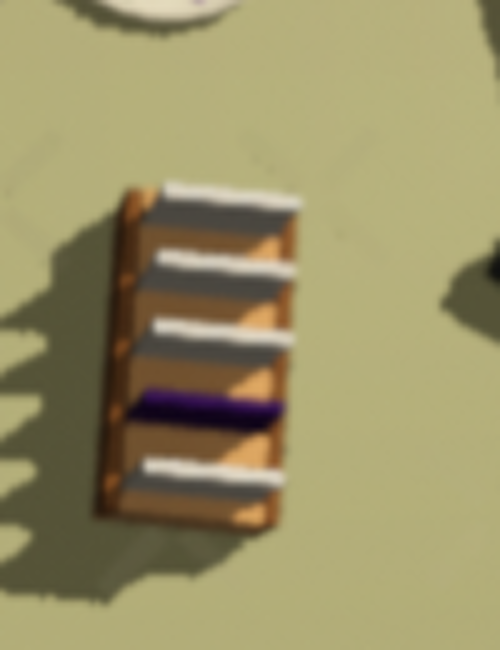

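Cover stands on the mat. Now measure plaque tops, rack edges and carton accurately.

```bash
cat > meas.py <<'E'
from h import *
def plaques(c,zlo=0.102,zhi=0.118,box=(0.42,0.66,-0.32,-0.16)):
    P=cloud(c); hsv=cv2.cvtColor(c['color'],cv2.COLOR_RGB2HSV)
    m=(P[...,2]>zlo)&(P[...,2]<zhi)&(P[...,0]>box[0])&(P[...,0]<box[1])&(P[...,1]>box[2])&(P[...,1]<box[3])
    im=m.astype(np.uint8); n,l,st,ce=cv2.connectedComponentsWithStats(im,connectivity=8)
    out=[]
    for i in range(1,n):
        if st[i,4]<25: continue
        v,u=np.nonzero(l==i); w=onplane(c,np.c_[u,v],0.11)[:,:2]
        d=w-w.mean(0); e=np.linalg.eigh(d.T@d)[1][:,1]; 
        a=np.degrees(np.arctan2(e[1],e[0]))%180-90
        t=d@e; 
        out.append((w.mean(0).round(4),round(a,2),round((t.max()-t.min()),4),st[i,4],hsv[l==i].mean(0).round(0)))
    return out
def carton(c):
    hsv=cv2.cvtColor(c['color'],cv2.COLOR_RGB2HSV); P=cloud(c)
    m=(P[...,2]>0.045)&(P[...,2]<0.085)&(P[...,0]>0.40)&(P[...,0]<0.70)&(P[...,1]>0.17)&(P[...,1]<0.42)
    im=m.astype(np.uint8); n,l,st,ce=cv2.connectedComponentsWithStats(im)
    i=1+np.argmax(st[1:,4]); v,u=np.nonzero(l==i)
    w=onplane(c,np.c_[u,v],0.066)[:,:2]
    r=cv2.minAreaRect((w*1000).astype(np.float32)); return r,st[i]
E
python3 - <<'E'
from meas import *
for n in ('top','scene'):
    c=cam(n); print(n)
    for p in plaques(c): print(p)
    print(carton(c))
c=cam('top')
q=np.array([(95,517),(272,527),(300,203),(130,190)])/5+[370,160]
print(onplane(c,q,0.05).round(4))
E
```

```text
top
(array([ 0.6178, -0.2523]), np.float64(-8.93), np.float64(0.081), np.int32(89), array([ 22.,  36., 187.]))
(array([ 0.5793, -0.2475]), np.float64(-6.21), np.float64(0.0803), np.int32(98), array([ 19.,  41., 187.]))
(array([ 0.5394, -0.2436]), np.float64(-6.44), np.float64(0.0799), np.int32(95), array([ 20.,  41., 191.]))
(array([ 0.5   , -0.2372]), np.float64(-7.2), np.float64(0.0793), np.int32(90), array([135., 155.,  80.]))
(array([ 0.4601, -0.2331]), np.float64(-6.49), np.float64(0.079), np.int32(95), array([ 20.,  39., 192.]))
(((542.8914184570312, 297.165283203125), (174.04861450195312, 102.61698913574219), 13.636460304260254), array([ 202,  199,   46,   65, 1558], dtype=int32))
scene
(array([ 0.4681, -0.2337]), np.float64(-7.1), np.float64(0.0782), np.int32(97), array([ 22.,  31., 215.]))
(array([ 0.5075, -0.2351]), np.float64(-8.2), np.float64(0.0789), np.int32(100), array([144.,  69., 101.]))
(array([ 0.5465, -0.2422]), np.float64(-8.13), np.float64(0.0793), np.int32(105), array([ 21.,  30., 214.]))
(array([ 0.5859, -0.2478]), np.float64(-7.43), np.float64(0.0798), np.int32(110), array([ 22.,  30., 217.]))
(array([ 0.6253, -0.253 ]), np.float64(-7.45), np.float64(0.0798), np.int32(117), array([ 22.,  30., 218.]))
(((556.7612915039062, 295.93511962890625), (186.36756896972656, 104.14993286132812), 13.407732009887695), array([ 406,  224,   54,   57, 1973], dtype=int32))
[[ 0.443  -0.1764  0.05  ]
 [ 0.4351 -0.2795  0.05  ]
 [ 0.6294 -0.3078  0.05  ]
 [ 0.6386 -0.2059  0.05  ]]
```

```bash
python3 - <<'E'
from meas import *
c=cam('top'); g=c['color'].astype(int); br=g.min(2)
print(br[192:204,418], br[206:216,415])
hs=(br>150)
sub=np.zeros_like(hs); sub[190:262,395:432]=hs[190:262,395:432]
n,l,st,ce=cv2.connectedComponentsWithStats(sub.astype(np.uint8))
for i in range(1,n):
    if st[i,4]<15: continue
    v,u=np.nonzero(l==i); w=onplane(c,np.c_[u,v],0.11)[:,:2]; d=w-w.mean(0); e=np.linalg.eigh(d.T@d)[1][:,1]
    t=d@e; nn=d@[-e[1],e[0]]; print(st[i],w.mean(0).round(4),np.degrees(np.arctan2(e[1],e[0]))%180-90,np.ptp(t),np.ptp(nn))
s=cam('scene'); save(s,'s_rack.png',(180,170,265,270),6)
E
```

```text
[123 124 124 124 126 139 173 190 157  95  66  64] [ 57  50  48  50  83 153 185 167 117  76]
[403 196  28   6  82] [ 0.6194 -0.2545] -7.256098411743835 0.07813984407320759 0.00890278808620243
[402 210  27   5  66] [ 0.5795 -0.2486] -6.716622095185116 0.07456039892915921 0.007077582193604356
[401 224  28   5  62] [ 0.5398 -0.2448] -6.925992121663995 0.07715281588067155 0.006318964988372495
[399 252  28   5  65] [ 0.4605 -0.2357] -6.700076331327253 0.07625971994462058 0.0067833916990484525
```

View pics/s_rack.png

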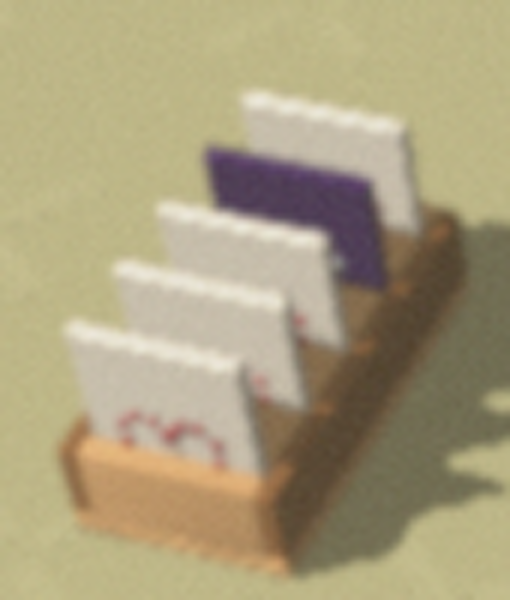

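```bash
python3 - <<'E'
from h import *
c=cam('scene')
q=np.array([(68,328),(243,362),(118,268),(285,298),(160,208),(326,240),(246,98),(405,125)])/6+[180,170]-0.4
w=onplane(c,q,0.11); print(w.round(4)); print(((w[::2]+w[1::2])/2).round(4))
plan([0.619,-0.254,0.2],-7)
E
```

```text
[[ 0.6178 -0.2938  0.11  ]
 [ 0.6239 -0.2151  0.11  ]
 [ 0.5789 -0.2872  0.11  ]
 [ 0.584  -0.211   0.11  ]
 [ 0.5389 -0.2837  0.11  ]
 [ 0.546  -0.2059  0.11  ]
 [ 0.4599 -0.2729  0.11  ]
 [ 0.4657 -0.1962  0.11  ]]
[[ 0.6208 -0.2544  0.11  ]
 [ 0.5814 -0.2491  0.11  ]
 [ 0.5424 -0.2448  0.11  ]
 [ 0.4628 -0.2346  0.11  ]]
t10.0 pos [0.5196 0.0166 0.2464] yaw 81.80 q6 -1.52 w 0.0296 F [ 0.  -0.3  1.3] | roll 88.80 shift mm [-256.4  131.7   46.2]
```

Emit:
send_rows --pt "0.03 0 0 0 8.0" --pt "0.03 0 0 0 8.0" --pt "0.03 0 0 0 8.0" --pt "0.03 0 0 0 8.0" --pt "0.03 0 0 0 8.0" --pt "0.03 0 0 0 8.0" --pt "0.03 0 0 0 8.0" --pt "0.03 0 0 0 8.0" --pt "0.03 0 0 0 8.0" --pt "0.03 0 0 0 8.4" --pt "0.03 0 0 0 8.4" --pt "0.03 -0.03 0.015 0 0" --pt "0.03 -0.03 0.015 0 0" --pt "0.03 -0.03 0.015 0 0" --pt "0.03 -0.03 0.015 0 0" --pt "0.03 -0.03 0.015 0 0" --pt "0.03 -0.03 0.015 0 0" --pt "0.03 -0.03 0.015 0 0" --pt "0.03 -0.03 0.015 0 0" --pt "0.03 0 0 0 0"

```text
time_s: 12.0
eef_pos: [0.6101, -0.2396, 0.2457]
tool_rot: [[0.125, 0.992, -0.001], [0.992, -0.125, 0.0], [-0.0, -0.001, -1.0]]
force: [-0.3, 0.3, -0.9]
gripper_width: 0.0304
```

```bash
python3 - <<'E'
from h import *
plan([0.620,-0.2545,0.15],-7)
E
```

```text
t12.0 pos [ 0.6101 -0.2396  0.2457] yaw -7.16 q6 -0.35 w 0.0304 F [-0.3  0.3 -0.9] | roll -0.16 shift mm [-13.5  11.7  95.7]
```

Emit:
send_rows --pt "0.03 -0.0135 0.0117 0 -0.16" --pt "0.03 0 0 0.03 0" --pt "0.03 0 0 0.03 0" --pt "0.03 0 0 0.03 0" --pt "0.03 0 0 0.01 0" --pt "0.03 0 0 0 0" --pt "0.03 0 0 0 0"

```text
time_s: 12.7
eef_pos: [0.6201, -0.2511, 0.1483]
tool_rot: [[0.119, 0.993, 0.001], [0.993, -0.119, -0.0], [-0.0, 0.001, -1.0]]
force: [-0.4, -0.3, -0.5]
gripper_width: 0.0299
```

```bash
python3 - <<'E'
from h import *
plan([0.620,-0.2545,0.088],-7)
c=cam('scene'); save(c,'s7.png',(160,90,300,280),3)
E
```

```text
t12.7 pos [ 0.6201 -0.2511  0.1483] yaw -6.83 q6 -0.36 w 0.0299 F [-0.4 -0.3 -0.5] | roll 0.17 shift mm [-3.4  0.3 60.3]
```

View pics/s7.png

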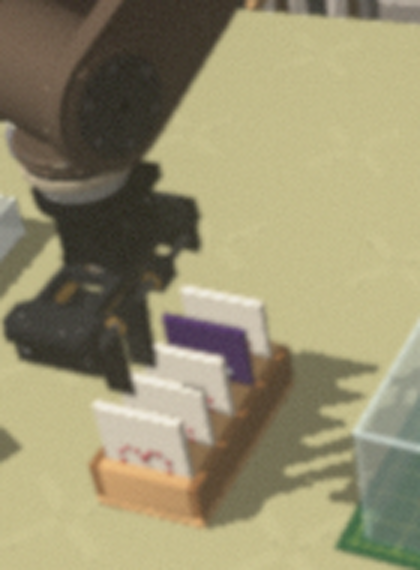

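Fingers above the first plaque (140,410 in the crop), with room each side. Descend and close.

Emit:
send_rows --pt "0.03 -0.0034 0 0.02 0.17" --pt "0.03 0 0 0.02 0" --pt "0.03 0 0 0.015 0" --pt "0.03 0 0 0.006 0" --pt "0.03 0 0 0 0" --pt "0.03 0 0 0 0" --pt "0.0 0 0 0 0" --pt "0.0 0 0 0 0" --pt "0.0 0 0 0 0" --pt "0.0 0 0 0 0" --pt "0.0 0 0 0 0" --pt "0.0 0 0 0 0"

```text
time_s: 13.95
eef_pos: [0.6193, -0.2545, 0.0864]
tool_rot: [[0.122, 0.993, 0.0], [0.993, -0.122, -0.0], [-0.0, 0.0, -1.0]]
force: [-0.4, 0.7, 3.4]
gripper_width: 0.0076
```

```bash
python3 - <<'E'
from h import *
plan([0.620,-0.2545,0.21],-7)
c=cam('scene'); save(c,'s8.png',(160,90,300,280),3)
E
```

```text
t13.9 pos [ 0.6193 -0.2545  0.0864] yaw -7.01 q6 -0.37 w 0.0076 F [-0.4  0.7  3.4] | roll -0.01 shift mm [ 1.000e-01  7.000e-01 -1.236e+02]
```

View pics/s8.png

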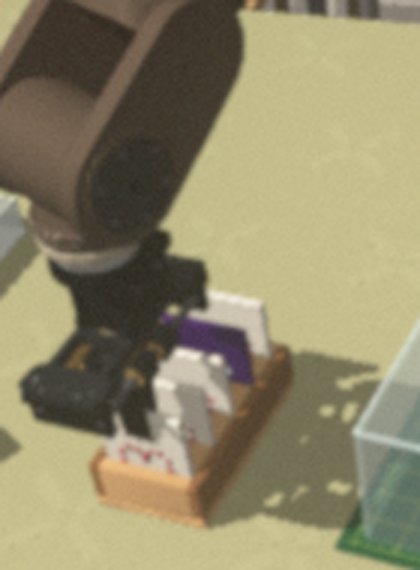

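Gripped at 7.6 mm. Lift straight up 185 mm.

Emit:
send_rows --pt "0 0 0 -0.005 0" --pt "0 0 0 -0.01 0" --pt "0 0 0 -0.01 0" --pt "0 0 0 -0.015 0" --pt "0 0 0 -0.02 0" --pt "0 0 0 -0.02 0" --pt "0 0 0 -0.025 0" --pt "0 0 0 -0.025 0" --pt "0 0 0 -0.025 0" --pt "0 0 0 -0.02 0" --pt "0 0 0 -0.01 0" --pt "0 0 0 0 0"

```text
time_s: 15.2
eef_pos: [0.6192, -0.2545, 0.273]
tool_rot: [[0.122, 0.993, 0.002], [0.993, -0.122, -0.001], [-0.001, 0.002, -1.0]]
force: [-0.7, 0.4, -0.2]
gripper_width: 0.008
```

```bash
python3 - <<'E'
from meas import *
c=cam('scene'); save(c,'s9.png',(140,50,340,280),2.6)
c=cam('top'); save(c,'t9.png',(190,190,270,275),7); print(carton(c))
E
```

```text
(((542.9407958984375, 297.0838623046875), (173.99107360839844, 102.79851531982422), 13.636458396911621), array([ 202,  199,   46,   65, 1549], dtype=int32))
```

View pics/s9.png

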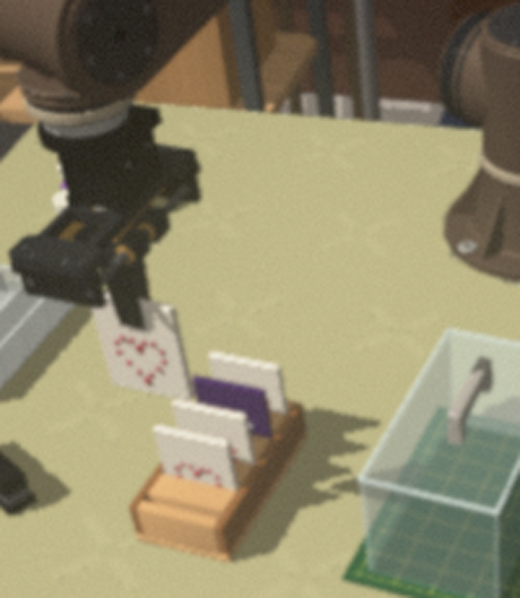

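View pics/t9.png

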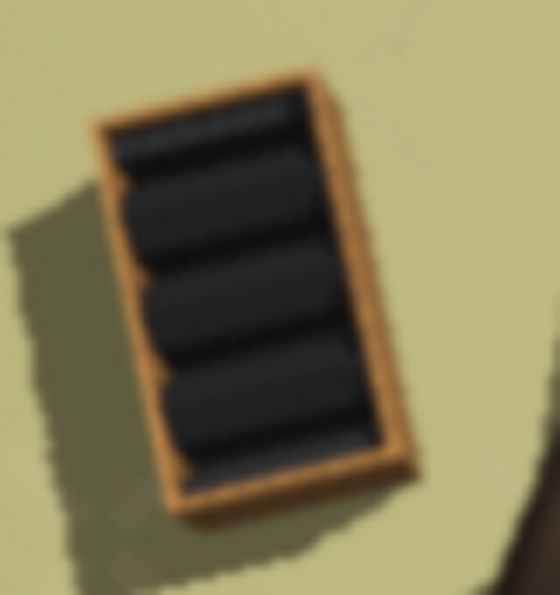

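```bash
python3 - <<'E'
from meas import *
def edges(w):
    for i in range(4):
        d=w[(i+1)%4]-w[i]; print(round(np.linalg.norm(d)*1000,1),round(np.degrees(np.arctan2(d[1],d[0])),1))
c=cam('top')
q=np.array([(92,123),(316,72),(400,453),(172,512)])/7+[190,190]-0.4
w=onplane(c,q,0.066)[:,:2]; print(w.round(4),w.mean(0)); edges(w)
s=cam('scene'); save(s,'s_c.png',(395,215,470,300),7)
E
```

```text
[[0.6157 0.3649]
 [0.636  0.2706]
 [0.4737 0.2328]
 [0.4507 0.3265]] [0.54402104 0.29870474]
96.4 -77.9
166.6 -166.9
96.4 103.8
169.4 13.1
```

View pics/s_c.png

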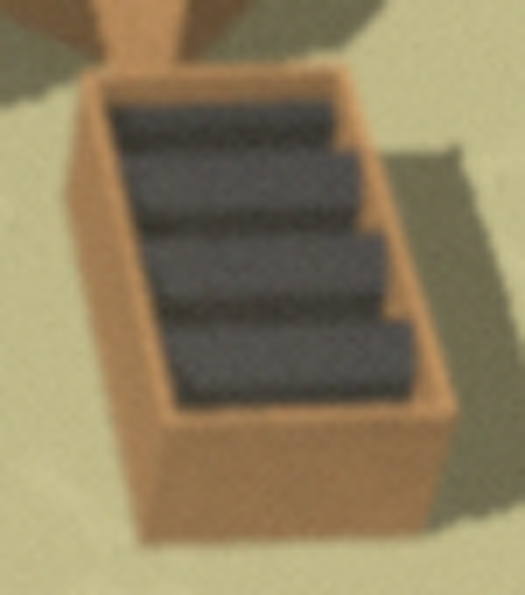

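```bash
python3 - <<'E'
from meas import *
def edges(w):
    for i in range(4):
        d=w[(i+1)%4]-w[i]; print(round(np.linalg.norm(d)*1000,1),round(np.degrees(np.arctan2(d[1],d[0])),1))
s=cam('scene')
q=np.array([(165,413),(458,407),(347,66),(85,71)])/7+[395,215]-0.4
w=onplane(s,q,0.066)[:,:2]; print(w.round(4),w.mean(0)); edges(w)
E
```

```text
[[0.6372 0.2688]
 [0.6166 0.3641]
 [0.455  0.3255]
 [0.4751 0.2311]] [0.54596839 0.29738453]
97.5 102.2
166.2 -166.5
96.5 -77.9
166.4 13.1
```

Carton centre from both views: (0.545, 0.298), yaw 13.1°, rim ~97×168 mm – consistent. Carry the plaque over.

```bash
python3 - <<'E'
from h import *
plan([0.6064,0.3123,0.273],13.1)
E
```

```text
t15.4 pos [ 0.6188 -0.2543  0.27  ] yaw -7.01 q6 -0.37 w 0.0077 F [ 0.7 -0.  -0.8] | roll -20.11 shift mm [554.7 116.3  -2.5]
```

Emit:
send_rows --pt "0 0 0 -0.002 -5.03" --pt "0 0 0 0 -5.03" --pt "0 0 0 0 -5.03" --pt "0 0 0 0 -5.02" --pt "0 0.014 0.003 0 0" --pt "0 0.024 0.005 0 0" --pt "0 0.038 0.008 0 0" --pt "0 0.038 0.008 0 0" --pt "0 0.038 0.008 0 0" --pt "0 0.038 0.008 0 0" --pt "0 0.038 0.008 0 0" --pt "0 0.038 0.008 0 0" --pt "0 0.038 0.008 0 0" --pt "0 0.038 0.008 0 0" --pt "0 0.038 0.008 0 0" --pt "0 0.038 0.008 0 0" --pt "0 0.038 0.008 0 0" --pt "0 0.038 0.008 0 0" --pt "0 0.03 0.006 0 0" --pt "0 0.02 0.004 0 0"

```text
time_s: 17.45
eef_pos: [0.6057, 0.3039, 0.2726]
tool_rot: [[-0.226, 0.974, -0.001], [0.974, 0.226, 0.0], [0.0, -0.001, -1.0]]
force: [-0.2, -0.6, -2.0]
gripper_width: 0.008
```

```bash
python3 - <<'E'
from h import *
plan([0.6064,0.3123,0.16],13.1)
E
```

```text
t17.4 pos [0.6057 0.3039 0.2726] yaw 13.07 q6 0.14 w 0.0080 F [-0.2 -0.6 -2. ] | roll -0.03 shift mm [  8.    2.6 112.6]
```

Emit:
send_rows --pt "0 0.004 0.001 0.02 0" --pt "0 0 0 0.025 0" --pt "0 0 0 0.025 0" --pt "0 0 0 0.025 0" --pt "0 0 0 0.015 0" --pt "0 0 0 0 0" --pt "0 0 0 0 0"

```text
time_s: 18.15
eef_pos: [0.6073, 0.3054, 0.1638]
tool_rot: [[-0.226, 0.974, 0.001], [0.974, 0.226, 0.0], [0.0, 0.001, -1.0]]
force: [-0.3, 0.5, -0.6]
gripper_width: 0.0074
```

```bash
python3 - <<'E'
from h import *
plan([0.6064,0.3123,0.15],13.1)
c=cam('scene'); save(c,'s10.png',(370,130,500,310),3.2)
c=cam('top'); save(c,'t10.png',(180,170,290,280),5)
E
```

```text
t18.1 pos [0.6073 0.3054 0.1638] yaw 13.06 q6 0.14 w 0.0074 F [-0.3  0.5 -0.6] | roll -0.04 shift mm [ 6.9  0.7 13.8]
```

View pics/s10.png

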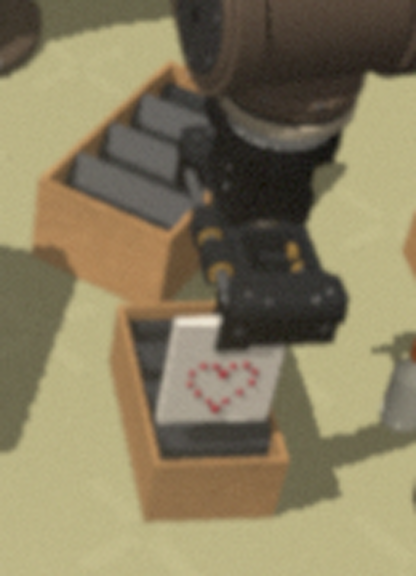

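View pics/t10.png

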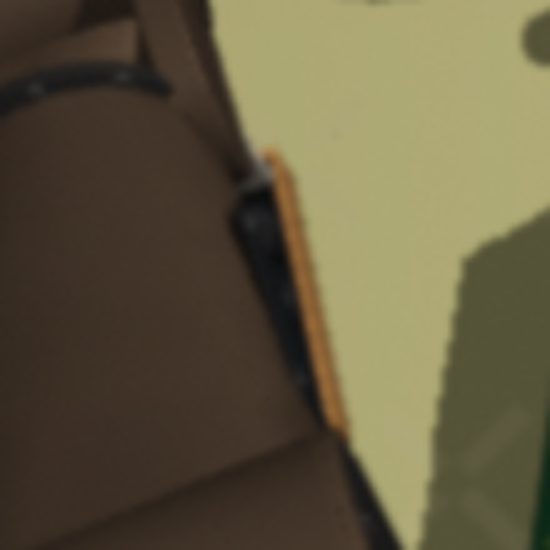

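Plaque held over the carton's front compartment. Check its foot position with the scene camera.

```bash
python3 - <<'E'
from h import *
c=cam('scene'); save(c,'s10b.png',(405,220,470,290),8)
q=np.array([(158,420),(268,424)])/3.2+[370,130]-.4
w=onplane(c,q,0.0876); print(w.round(4),w.mean(0).round(4), 'expect front-face foot', np.array([0.6073,0.3054])+0.004*np.array([.974,.227]))
E
```

```text
[[0.6168 0.2667 0.0876]
 [0.6062 0.345  0.0876]] [0.6115 0.3059 0.0876] expect front-face foot [0.611196 0.306308]
```

View pics/s10b.png

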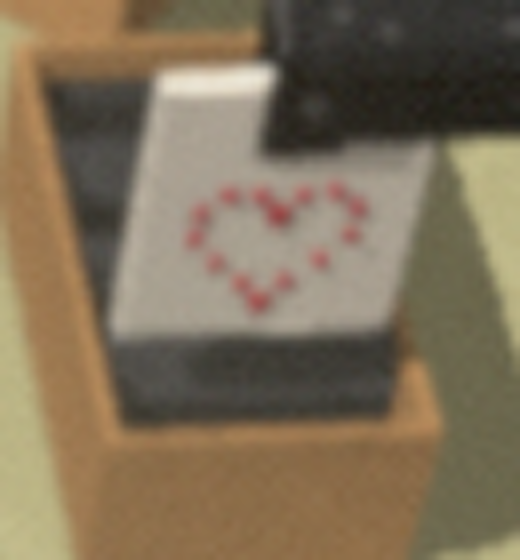

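Measured foot matches to <1 mm. Correct 7 mm and insert.

Emit:
send_rows --pt "0 0.007 0.0007 0 0" --pt "0 0 0 0 0" --pt "0 0 0 0.014 0" --pt "0 0 0 0.01 0" --pt "0 0 0 0.01 0" --pt "0 0 0 0.01 0" --pt "0 0 0 0.01 0" --pt "0 0 0 0 0"

```text
time_s: 19.1
eef_pos: [0.6058, 0.3121, 0.1074]
tool_rot: [[-0.227, 0.974, -0.002], [0.974, 0.227, -0.001], [-0.0, -0.002, -1.0]]
force: [-0.7, -0.5, -0.4]
gripper_width: 0.0076
```

```bash
python3 - <<'E'
from h import *
plan([0.6064,0.3123,0.0870],13.1)
E
```

```text
t19.1 pos [0.6058 0.3121 0.1074] yaw 13.09 q6 0.15 w 0.0076 F [-0.7 -0.5 -0.4] | roll -0.01 shift mm [ 0.1  0.7 20.4]
```

Emit:
send_rows --pt "0 0 0 0.008 0" --pt "0 0 0 0.006 0" --pt "0 0 0 0.004 0" --pt "0 0 0 0.002 0" --pt "0 0 0 0 0"

```text
time_s: 19.6
eef_pos: [0.606, 0.3123, 0.0889]
tool_rot: [[-0.227, 0.974, -0.0], [0.974, 0.227, -0.0], [-0.0, -0.0, -1.0]]
force: [-0.5, -0.1, -1.2]
gripper_width: 0.0076
```

```bash
python3 - <<'E'
from h import *
plan([0.6064,0.3123,0.0870],13.1)
c=cam('scene'); save(c,'s11.png',(385,180,480,300),5)
E
```

```text
t19.6 pos [0.606  0.3123 0.0889] yaw 13.10 q6 0.15 w 0.0076 F [-0.5 -0.1 -1.2] | roll 0.00 shift mm [-0.1  0.4  1.9]
```

View pics/s11.png

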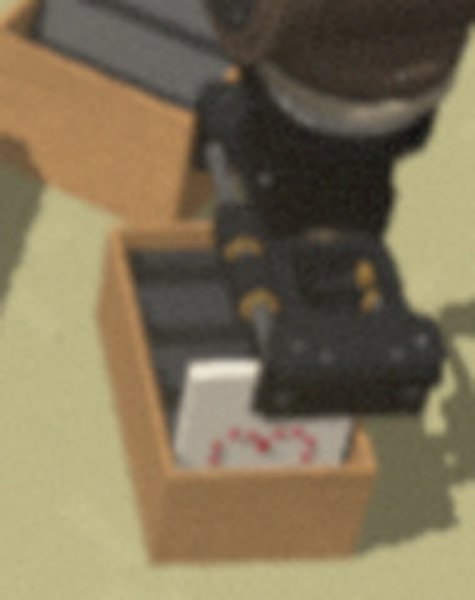

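In the compartment with no side force. Seat, release, rise.

Emit:
send_rows --pt "0 0 0 0.0015 0" --pt "0 0 0 0 0" --pt "0.028 0 0 0 0" --pt "0.028 0 0 0 0" --pt "0.028 0 0 0 0" --pt "0.028 0 0 -0.015 0" --pt "0.028 0 0 -0.03 0" --pt "0.028 0 0 -0.04 0" --pt "0.028 0 0 -0.04 0" --pt "0.028 0 0 -0.03 0" --pt "0.028 0 0 -0.01 0" --pt "0.028 0 0 0 0"

```text
time_s: 20.85
eef_pos: [0.6063, 0.3124, 0.2546]
tool_rot: [[-0.227, 0.974, 0.003], [0.974, 0.227, 0.001], [0.001, 0.003, -1.0]]
force: [0.7, 0.1, -0.8]
gripper_width: 0.028
```

```bash
python3 - <<'E'
from h import *
plan([0.5805,-0.2492,0.25],-7)
c=cam('scene'); save(c,'s12.png',(385,180,480,300),5)
save(c,'s12b.png',(160,150,340,290),3)
E
```

```text
t20.9 pos [0.6063 0.3124 0.2546] yaw 13.10 q6 0.15 w 0.0280 F [ 0.7  0.1 -0.8] | roll 20.10 shift mm [-560.6   42.8    3.8]
```

View pics/s12.png

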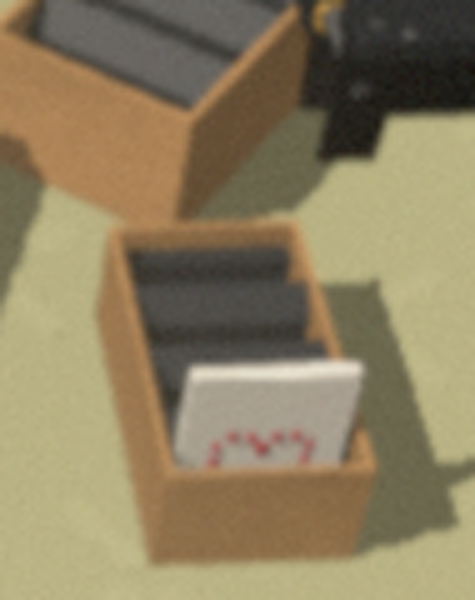

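View pics/s12b.png

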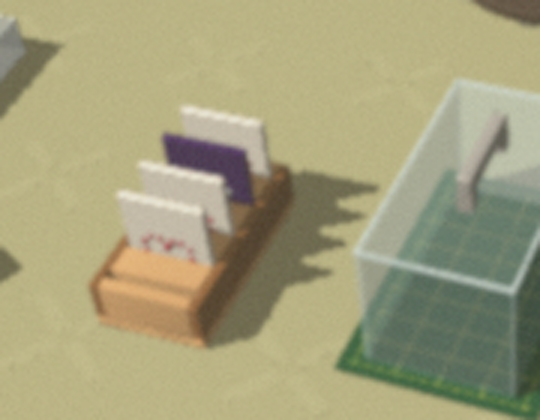

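First plaque in. Go for the second.

Emit:
send_rows --pt "0.028 0 0 0.003 6.7" --pt "0.028 0 0 0 6.7" --pt "0.028 0 0 0 6.7" --pt "0.028 -0.02 0.0015 0 0" --pt "0.028 -0.035 0.0027 0 0" --pt "0.028 -0.035 0.0027 0 0" --pt "0.028 -0.035 0.0027 0 0" --pt "0.028 -0.035 0.0027 0 0" --pt "0.028 -0.035 0.0027 0 0" --pt "0.028 -0.035 0.0027 0 0" --pt "0.028 -0.035 0.0027 0 0" --pt "0.028 -0.035 0.0027 0 0" --pt "0.028 -0.035 0.0027 0 0" --pt "0.028 -0.035 0.0027 0 0" --pt "0.028 -0.035 0.0027 0 0" --pt "0.028 -0.035 0.0027 0 0" --pt "0.028 -0.035 0.0027 0 0" --pt "0.028 -0.035 0.0027 0 0" --pt "0.028 -0.035 0.0027 0 0"

```text
time_s: 22.8
eef_pos: [0.5799, -0.2356, 0.2482]
tool_rot: [[0.12, 0.993, -0.002], [0.993, -0.12, 0.001], [0.001, -0.002, -1.0]]
force: [1.2, 1.0, 0.1]
gripper_width: 0.0283
```

```bash
python3 - <<'E'
from h import *
plan([0.5805,-0.2492,0.15],-7)
E
```

```text
t22.8 pos [ 0.5799 -0.2356  0.2482] yaw -6.88 q6 -0.37 w 0.0283 F [1.2 1.  0.1] | roll 0.12 shift mm [-13.5   2.4  98.2]
```

Emit:
send_rows --pt "0.028 -0.0155 0.001 0 0.1" --pt "0.028 0 0 0.03 0" --pt "0.028 0 0 0.03 0" --pt "0.028 0 0 0.03 0" --pt "0.028 0 0 0.01 0" --pt "0.028 0 0 0 0" --pt "0.028 0 0 0 0"

```text
time_s: 23.5
eef_pos: [0.5808, -0.2493, 0.1505]
tool_rot: [[0.123, 0.992, 0.001], [0.992, -0.123, -0.0], [-0.0, 0.001, -1.0]]
force: [-0.1, -0.1, 0.7]
gripper_width: 0.0277
```

```bash
python3 - <<'E'
from h import *
plan([0.5805,-0.2492,0.0865],-7)
c=cam('scene'); save(c,'s13.png',(160,90,300,280),3)
E
```

```text
t23.5 pos [ 0.5808 -0.2493  0.1505] yaw -7.06 q6 -0.39 w 0.0277 F [-0.1 -0.1  0.7] | roll -0.06 shift mm [ 0.1 -0.3 64. ]
```

View pics/s13.png

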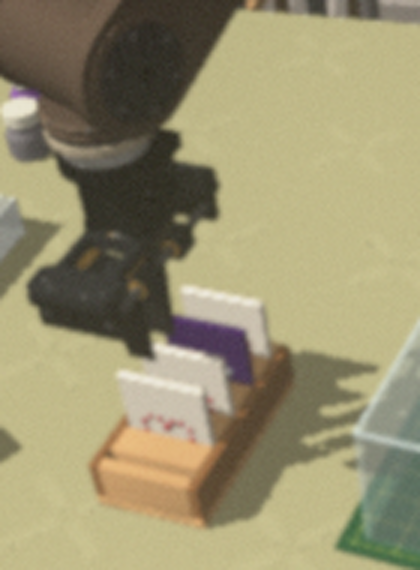

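Aligned over the second plaque. Descend, grip, lift.

Emit:
send_rows --pt "0.028 0 0 0.02 0" --pt "0.028 0 0 0.02 0" --pt "0.028 0 0 0.015 0" --pt "0.028 0 0 0.009 0" --pt "0.028 0 0 0 0" --pt "0.028 0 0 0 0" --pt "0.0 0 0 0 0" --pt "0.0 0 0 0 0" --pt "0.0 0 0 0 0" --pt "0.0 0 0 0 0" --pt "0.0 0 0 0 0" --pt "0.0 0 0 0 0"

```text
time_s: 24.75
eef_pos: [0.5807, -0.2493, 0.086]
tool_rot: [[0.124, 0.992, 0.001], [0.992, -0.124, -0.0], [-0.0, 0.001, -1.0]]
force: [0.2, 0.2, 5.4]
gripper_width: 0.0076
```

```bash
python3 - <<'E'
from h import *
plan([0.5805,-0.2492,0.0865],-7)
E
```

```text
t24.8 pos [ 0.5807 -0.2493  0.086 ] yaw -7.10 q6 -0.39 w 0.0076 F [0.2 0.2 5.4] | roll -0.10 shift mm [ 0.1 -0.2 -0.5]
```

Emit:
send_rows --pt "0 0 0 -0.005 0" --pt "0 0 0 -0.01 0" --pt "0 0 0 -0.01 0" --pt "0 0 0 -0.015 0" --pt "0 0 0 -0.02 0" --pt "0 0 0 -0.02 0" --pt "0 0 0 -0.025 0" --pt "0 0 0 -0.025 0" --pt "0 0 0 -0.025 0" --pt "0 0 0 -0.02 0" --pt "0 0 0 -0.012 0" --pt "0 0 0 0 0"

```text
time_s: 25.95
eef_pos: [0.5807, -0.2494, 0.2745]
tool_rot: [[0.124, 0.992, 0.003], [0.992, -0.124, -0.001], [-0.001, 0.003, -1.0]]
force: [0.2, 1.1, -0.1]
gripper_width: 0.008
```

```bash
python3 - <<'E'
from meas import *
plan([0.5655,0.3028,0.273],13.1)
c=cam('scene'); save(c,'s14.png',(140,50,340,280),2.6)
c=cam('top'); save(c,'t14.png',(190,190,270,275),7); 
E
```

```text
t25.9 pos [ 0.5807 -0.2494  0.2745] yaw -7.10 q6 -0.39 w 0.0080 F [ 0.2  1.1 -0.1] | roll -20.20 shift mm [541.3 110.3   0.7]
```

View pics/s14.png

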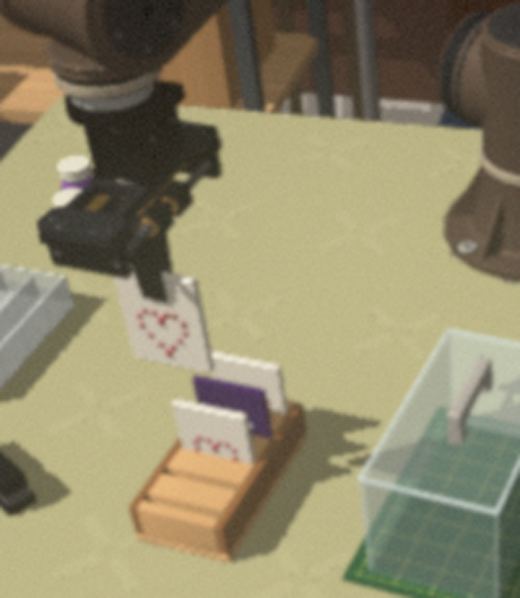

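View pics/t14.png

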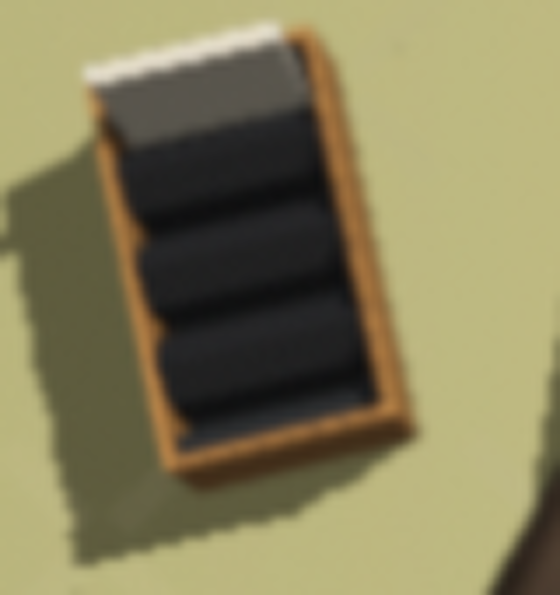

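The carton has been knocked (~18 mm to +x: near-left rim corner from (172,510) to (166,470) in the crop). Remeasure.

```bash
python3 - <<'E'
from meas import *
s=cam('scene'); save(s,'s_c2.png',(395,205,475,300),6)
c=cam('top'); print(plaques(c,box=(0.4,0.75,0.15,0.45)))
E
```

```text
[(array([0.6299, 0.3173]), np.float64(12.59), np.float64(0.081), np.int32(102), array([ 21.,  35., 180.]))]
```

View pics/s_c2.png

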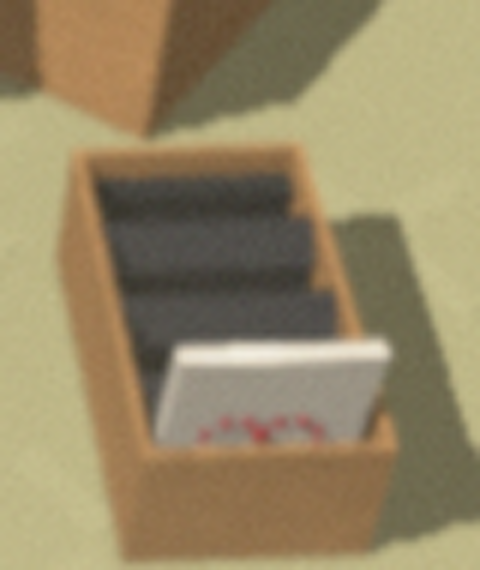

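```bash
cat >> meas.py <<'E'
def rect(w):
    for i in range(4):
        d=w[(i+1)%4]-w[i]; print(round(np.linalg.norm(d)*1000,1),round(np.degrees(np.arctan2(d[1],d[0])),1),end='; ')
    print(w.round(4).tolist(),w.mean(0).round(4))
E
python3 - <<'E'
from meas import *
s=cam('scene'); c=cam('top')
q=np.array([(145,456),(397,450),(300,145),(73,149)])/6+[395,205]-.4
rect(onplane(s,q,0.066)[:,:2])
q=np.array([(396,411),(167,470),(85,85),(312,29)])/7+[190,190]-.4
rect(onplane(c,q,0.066)[:,:2])
E
```

```text
96.7 102.4; 169.4 -166.7; 96.5 -78.1; 170.1 13.2; [[0.6583, 0.2713], [0.6376, 0.3657], [0.4727, 0.3268], [0.4927, 0.2324]] [0.5653 0.299 ]
97.0 103.8; 168.8 13.5; 98.3 -76.8; 167.9 -166.9; [[0.4912, 0.2347], [0.4681, 0.329], [0.6323, 0.3685], [0.6548, 0.2728]] [0.5616 0.3012]
```

```bash
python3 - <<'E'
from h import *
plan([0.584,0.3048,0.273],13.2)
E
```

```text
t26.2 pos [ 0.5802 -0.2492  0.2716] yaw -7.10 q6 -0.39 w 0.0078 F [-0.9 -0.4  0.1] | roll -20.30 shift mm [538.5 130.2  -0.9]
```

Emit:
send_rows --pt "0 0 0 -0.001 -5.1" --pt "0 0 0 0 -5.1" --pt "0 0 0 0 -5.1" --pt "0 0 0 0 -5.0" --pt "0 0.014 0.0034 0 0" --pt "0 0.024 0.0058 0 0" --pt "0 0.036 0.0087 0 0" --pt "0 0.036 0.0087 0 0" --pt "0 0.036 0.0087 0 0" --pt "0 0.036 0.0087 0 0" --pt "0 0.036 0.0087 0 0" --pt "0 0.036 0.0087 0 0" --pt "0 0.036 0.0087 0 0" --pt "0 0.036 0.0087 0 0" --pt "0 0.036 0.0087 0 0" --pt "0 0.036 0.0087 0 0" --pt "0 0.036 0.0087 0 0" --pt "0 0.036 0.0087 0 0" --pt "0 0.036 0.0087 0 0" --pt "0 0.02 0.0048 0 0"

```text
time_s: 28.25
eef_pos: [0.583, 0.295, 0.2732]
tool_rot: [[-0.228, 0.974, -0.001], [0.974, 0.228, 0.0], [0.0, -0.001, -1.0]]
force: [-0.6, -0.3, -0.6]
gripper_width: 0.0078
```

Emit:
send_rows --pt "0 0.0125 0.003 0 0" --pt "0 0 0 0.025 0" --pt "0 0 0 0.025 0" --pt "0 0 0 0.025 0" --pt "0 0 0 0.025 0" --pt "0 0 0 0.01 0" --pt "0 0 0 0 0" --pt "0 0 0 0 0"

```text
time_s: 29.05
eef_pos: [0.5847, 0.3046, 0.1647]
tool_rot: [[-0.228, 0.974, 0.001], [0.974, 0.228, 0.0], [0.0, 0.001, -1.0]]
force: [0.1, 1.0, -0.2]
gripper_width: 0.0076
```

```bash
python3 - <<'E'
from h import *
plan([0.584,0.3048,0.108],13.2)
c=cam('scene'); save(c,'s15.png',(390,190,480,300),5.4)
E
```

```text
t29.1 pos [0.5847 0.3046 0.1647] yaw 13.16 q6 0.15 w 0.0076 F [ 0.1  1.  -0.2] | roll -0.04 shift mm [ 0.3 -0.7 56.7]
```

View pics/s15.png

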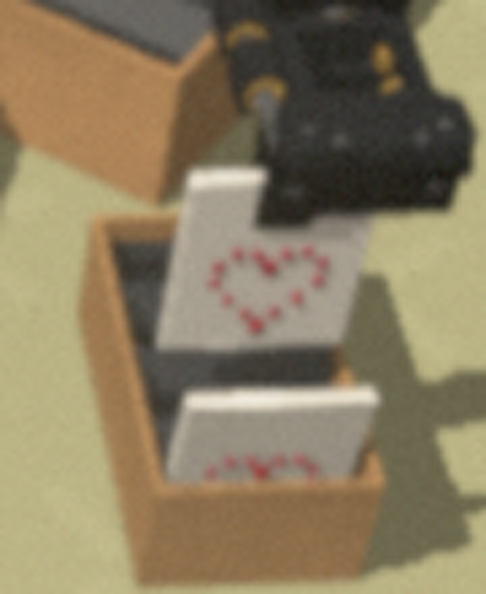

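Aligned over the second compartment. Insert.

Emit:
send_rows --pt "0 0.0003 -0.0007 0.015 0" --pt "0 0 0 0.012 0" --pt "0 0 0 0.01 0" --pt "0 0 0 0.01 0" --pt "0 0 0 0.01 0" --pt "0 0 0 0.008 0" --pt "0 0 0 0.006 0" --pt "0 0 0 0.004 0" --pt "0 0 0 0.001 0" --pt "0 0 0 0 0"

```text
time_s: 30.1
eef_pos: [0.5835, 0.3049, 0.0877]
tool_rot: [[-0.228, 0.974, 0.0], [0.974, 0.228, 0.0], [0.0, 0.0, -1.0]]
force: [1.0, 0.0, -0.7]
gripper_width: 0.0076
```

```bash
python3 - <<'E'
from h import *
plan([0.584,0.3048,0.0870],13.2)
c=cam('scene'); save(c,'s16.png',(390,190,480,300),5.4)
E
```

```text
t30.1 pos [0.5835 0.3049 0.0877] yaw 13.20 q6 0.15 w 0.0076 F [ 1.   0.  -0.7] | roll -0.00 shift mm [-0.2  0.5  0.7]
```

View pics/s16.png

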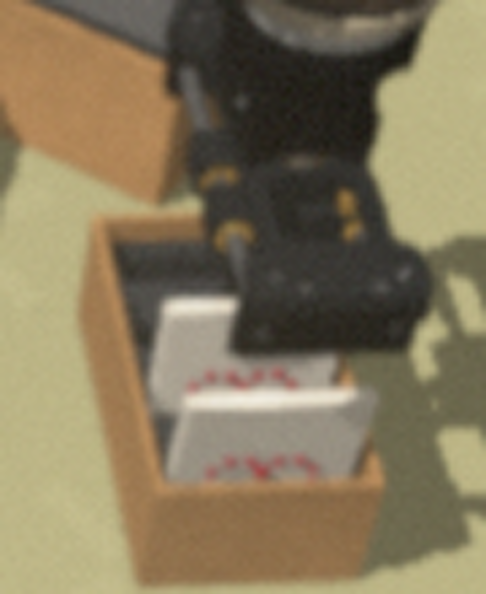

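Seated. Release and rise.

Emit:
send_rows --pt "0 0 0 0.001 0" --pt "0 0 0 0 0" --pt "0.028 0 0 0 0" --pt "0.028 0 0 0 0" --pt "0.028 0 0 0 0" --pt "0.028 0 0 -0.015 0" --pt "0.028 0 0 -0.03 0" --pt "0.028 0 0 -0.04 0" --pt "0.028 0 0 -0.04 0" --pt "0.028 0 0 -0.03 0" --pt "0.028 0 0 -0.01 0" --pt "0.028 0 0 0 0"

```text
time_s: 31.35
eef_pos: [0.5836, 0.305, 0.2535]
tool_rot: [[-0.228, 0.974, 0.003], [0.974, 0.228, 0.001], [0.001, 0.003, -1.0]]
force: [-0.1, -0.4, -1.2]
gripper_width: 0.0283
```

```bash
python3 - <<'E'
from h import *
plan([0.541,-0.2448,0.25],-7)
c=cam('scene'); save(c,'s17.png',(160,150,480,300),2.5)
E
```

```text
t31.4 pos [0.5836 0.305  0.2535] yaw 13.20 q6 0.15 w 0.0283 F [-0.1 -0.4 -1.2] | roll 20.20 shift mm [-550.9   24.7    2.8]
```

View pics/s17.png

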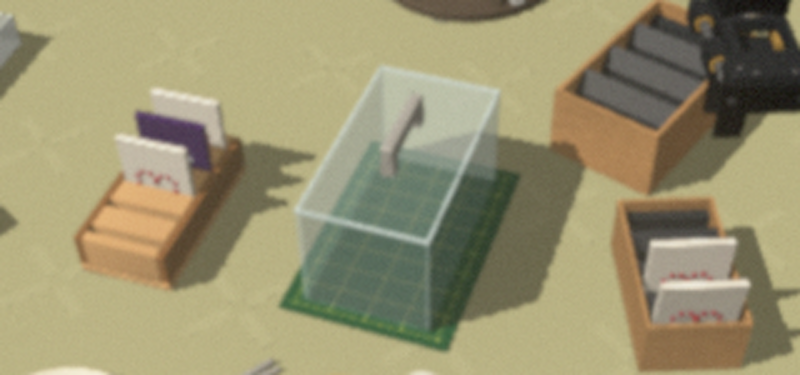

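Two in. Third: groove next to the violet one.

Emit:
send_rows --pt "0.028 0 0 0.003 6.7" --pt "0.028 0 0 0 6.7" --pt "0.028 0 0 0 6.8" --pt "0.028 -0.02 0.0009 0 0" --pt "0.028 -0.035 0.0016 0 0" --pt "0.028 -0.035 0.0016 0 0" --pt "0.028 -0.035 0.0016 0 0" --pt "0.028 -0.035 0.0016 0 0" --pt "0.028 -0.035 0.0016 0 0" --pt "0.028 -0.035 0.0016 0 0" --pt "0.028 -0.035 0.0016 0 0" --pt "0.028 -0.035 0.0016 0 0" --pt "0.028 -0.035 0.0016 0 0" --pt "0.028 -0.035 0.0016 0 0" --pt "0.028 -0.035 0.0016 0 0" --pt "0.028 -0.035 0.0016 0 0" --pt "0.028 -0.035 0.0016 0 0" --pt "0.028 -0.035 0.0016 0 0" --pt "0.028 -0.035 0.0016 0 0"

```text
time_s: 33.3
eef_pos: [0.5402, -0.2409, 0.2473]
tool_rot: [[0.12, 0.993, -0.002], [0.993, -0.12, 0.001], [0.001, -0.002, -1.0]]
force: [0.9, 0.3, -0.5]
gripper_width: 0.0278
```

Emit:
send_rows --pt "0.024 -0.006 0.0014 0 0" --pt "0.024 0 0 0.03 0" --pt "0.024 0 0 0.03 0" --pt "0.024 0 0 0.03 0" --pt "0.024 0 0 0.01 0" --pt "0.024 0 0 0 0" --pt "0.024 0 0 0 0"

```text
time_s: 34.0
eef_pos: [0.5426, -0.2453, 0.1495]
tool_rot: [[0.121, 0.993, 0.001], [0.993, -0.121, -0.0], [-0.0, 0.001, -1.0]]
force: [-0.3, 0.1, -0.2]
gripper_width: 0.0242
```

```bash
python3 - <<'E'
from h import *
plan([0.541,-0.2448,0.0863],-7)
c=cam('scene'); save(c,'s18.png',(160,90,300,280),3)
E
```

```text
t34.0 pos [ 0.5426 -0.2453  0.1495] yaw -6.96 q6 -0.41 w 0.0242 F [-0.3  0.1 -0.2] | roll 0.04 shift mm [ 0.3 -1.7 63.2]
```

View pics/s18.png

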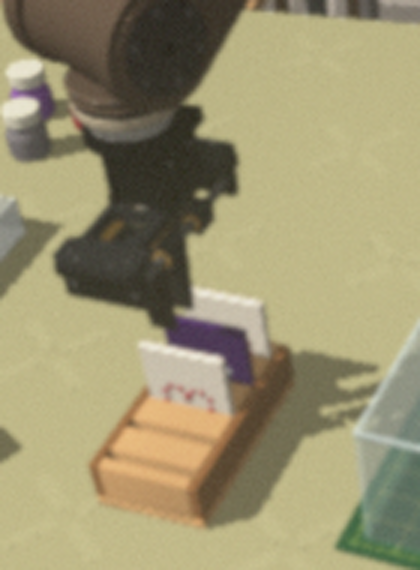

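Emit:
send_rows --pt "0.024 0.0003 -0.0015 0.02 0" --pt "0.024 0 0 0.02 0" --pt "0.024 0 0 0.015 0" --pt "0.024 0 0 0.008 0" --pt "0.024 0 0 0 0" --pt "0.024 0 0 0 0" --pt "0.0 0 0 0 0" --pt "0.0 0 0 0 0" --pt "0.0 0 0 0 0" --pt "0.0 0 0 0 0" --pt "0.0 0 0 0 0" --pt "0.0 0 0 0 0"

```text
time_s: 35.25
eef_pos: [0.5411, -0.2449, 0.0862]
tool_rot: [[0.122, 0.993, 0.001], [0.993, -0.122, -0.0], [-0.0, 0.001, -1.0]]
force: [-0.2, -0.1, 5.5]
gripper_width: 0.0079
```

Emit:
send_rows --pt "0 0 0 -0.005 0" --pt "0 0 0 -0.01 0" --pt "0 0 0 -0.01 0" --pt "0 0 0 -0.015 0" --pt "0 0 0 -0.02 0" --pt "0 0 0 -0.02 0" --pt "0 0 0 -0.025 0" --pt "0 0 0 -0.025 0" --pt "0 0 0 -0.025 0" --pt "0 0 0 -0.02 0" --pt "0 0 0 -0.012 0" --pt "0 0 0 0 0"

```text
time_s: 36.45
eef_pos: [0.5412, -0.2449, 0.2744]
tool_rot: [[0.122, 0.993, 0.003], [0.993, -0.122, -0.001], [-0.001, 0.003, -1.0]]
force: [0.8, -0.1, -1.3]
gripper_width: 0.0077
```

```bash
python3 - <<'E'
from meas import *
c=cam('scene'); save(c,'s19.png',(140,50,480,300),2.3)
save(c,'s_c3.png',(395,205,475,300),6)
c=cam('top'); save(c,'t19.png',(190,190,270,275),7); 
E
```

```text
(no output)
```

View pics/s19.png

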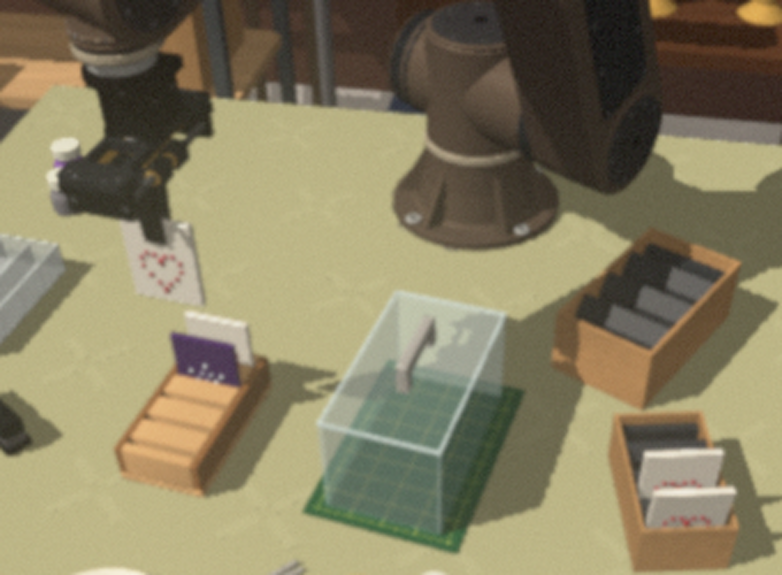

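View pics/t19.png

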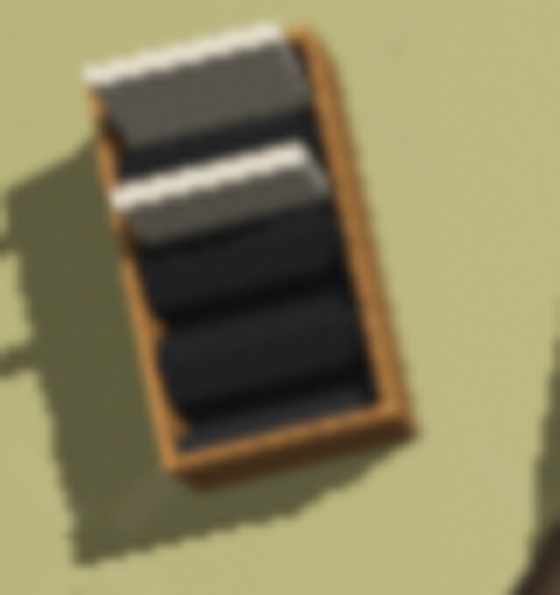

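View pics/s_c3.png

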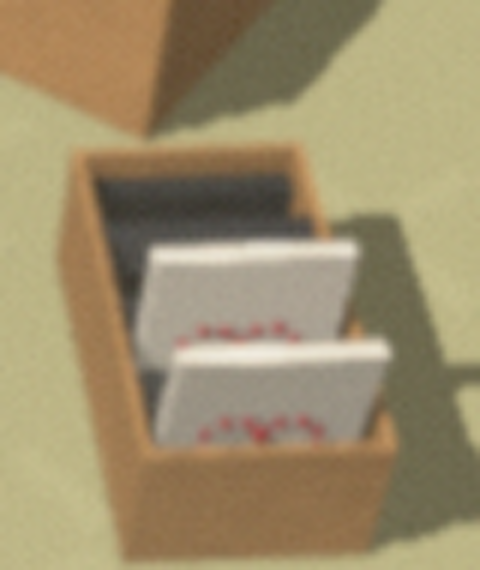

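Carton unchanged since the knock; violet undisturbed. Third compartment at (0.543, 0.295).

```bash
python3 - <<'E'
from h import *
plan([0.543,0.2952,0.273],13.2)
E
```

```text
t36.5 pos [ 0.5406 -0.2446  0.2721] yaw -7.00 q6 -0.41 w 0.0080 F [ 0.3 -0.3 -0.9] | roll -20.20 shift mm [525.  125.6  -0.7]
```

Emit:
send_rows --pt "0 0 0 -0.001 -5.05" --pt "0 0 0 0 -5.05" --pt "0 0 0 0 -5.05" --pt "0 0 0 0 -5.05" --pt "0 0.014 0.0033 0 0" --pt "0 0.024 0.0057 0 0" --pt "0 0.035 0.0084 0 0" --pt "0 0.035 0.0084 0 0" --pt "0 0.035 0.0084 0 0" --pt "0 0.035 0.0084 0 0" --pt "0 0.035 0.0084 0 0" --pt "0 0.035 0.0084 0 0" --pt "0 0.035 0.0084 0 0" --pt "0 0.035 0.0084 0 0" --pt "0 0.035 0.0084 0 0" --pt "0 0.035 0.0084 0 0" --pt "0 0.035 0.0084 0 0" --pt "0 0.035 0.0084 0 0" --pt "0 0.035 0.0084 0 0" --pt "0 0.02 0.0048 0 0"

```text
time_s: 38.55
eef_pos: [0.5421, 0.2858, 0.2727]
tool_rot: [[-0.227, 0.974, -0.001], [0.974, 0.227, -0.0], [0.0, -0.001, -1.0]]
force: [-0.6, 0.3, 0.3]
gripper_width: 0.0081
```

Emit:
send_rows --pt "0 0.012 0.0026 0 0" --pt "0 0 0 0.025 0" --pt "0 0 0 0.025 0" --pt "0 0 0 0.025 0" --pt "0 0 0 0.025 0" --pt "0 0 0 0.008 0" --pt "0 0 0 0 0" --pt "0 0 0 0 0"

```text
time_s: 39.35
eef_pos: [0.5436, 0.2951, 0.1666]
tool_rot: [[-0.228, 0.974, 0.001], [0.974, 0.228, 0.0], [0.0, 0.001, -1.0]]
force: [-0.8, 0.1, -0.4]
gripper_width: 0.0078
```

```bash
python3 - <<'E'
from h import *
plan([0.543,0.2952,0.0875],13.2)
c=cam('scene'); save(c,'s20.png',(390,190,480,300),5.4)
E
```

```text
t39.4 pos [0.5436 0.2951 0.1666] yaw 13.16 q6 0.16 w 0.0078 F [-0.8  0.1 -0.4] | roll -0.04 shift mm [ 0.2 -0.7 79.1]
```

View pics/s20.png

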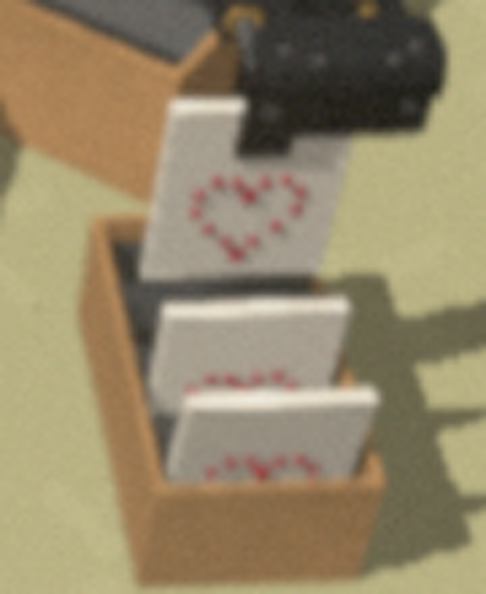

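Emit:
send_rows --pt "0 0.0002 -0.0007 0.017 0" --pt "0 0 0 0.012 0" --pt "0 0 0 0.01 0" --pt "0 0 0 0.01 0" --pt "0 0 0 0.01 0" --pt "0 0 0 0.008 0" --pt "0 0 0 0.006 0" --pt "0 0 0 0.004 0" --pt "0 0 0 0.001 0" --pt "0 0 0 0 0"

```text
time_s: 40.4
eef_pos: [0.5427, 0.2951, 0.0877]
tool_rot: [[-0.228, 0.974, 0.0], [0.974, 0.228, 0.0], [0.0, 0.0, -1.0]]
force: [0.5, 0.3, -1.3]
gripper_width: 0.0078
```

```bash
python3 - <<'E'
from h import *
plan([0.543,0.2952,0.0870],13.2)
c=cam('scene'); save(c,'s21.png',(390,190,480,300),5.4)
P=cloud(cam('top')); m=(P[...,0]>.2)&(P[...,0]<.41)&(P[...,1]>.14)&(P[...,1]<.4); print(np.nanpercentile(P[...,2][m],[50,90,95]))
E
```

```text
t40.4 pos [0.5427 0.2951 0.0877] yaw 13.20 q6 0.16 w 0.0078 F [ 0.5  0.3 -1.3] | roll -0.00 shift mm [-0.   0.3  0.7]
[0.72216681 0.7334439  0.73461498]
```

View pics/s21.png

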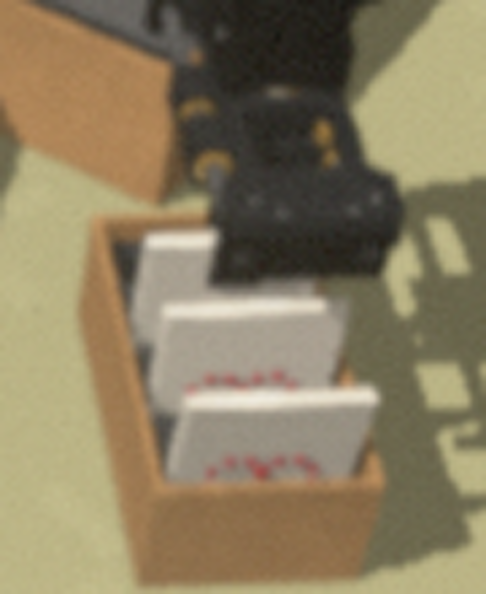

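Emit:
send_rows --pt "0 0 0 0.001 0" --pt "0 0 0 0 0" --pt "0.028 0 0 0 0" --pt "0.028 0 0 0 0" --pt "0.028 0 0 0 0" --pt "0.028 0 0 -0.015 0" --pt "0.028 0 0 -0.03 0" --pt "0.028 0 0 -0.04 0" --pt "0.028 0 0 -0.04 0" --pt "0.028 0 0 -0.03 0" --pt "0.028 0 0 -0.01 0" --pt "0.028 0 0 0 0"

```text
time_s: 41.7
eef_pos: [0.5428, 0.2952, 0.2526]
tool_rot: [[-0.228, 0.974, 0.002], [0.974, 0.228, 0.001], [0.0, 0.002, -1.0]]
force: [-0.5, -0.0, -0.4]
gripper_width: 0.0278
```

```bash
python3 - <<'E'
from h import *
plan([0.462,-0.235,0.25],-7)
c=cam('scene'); save(c,'s22.png',(160,150,480,300),2.5)
E
```

```text
t41.7 pos [0.5428 0.2952 0.2526] yaw 13.20 q6 0.16 w 0.0278 F [-0.5 -0.  -0.4] | roll 20.20 shift mm [-536.1  -15.6    2. ]
```

View pics/s22.png

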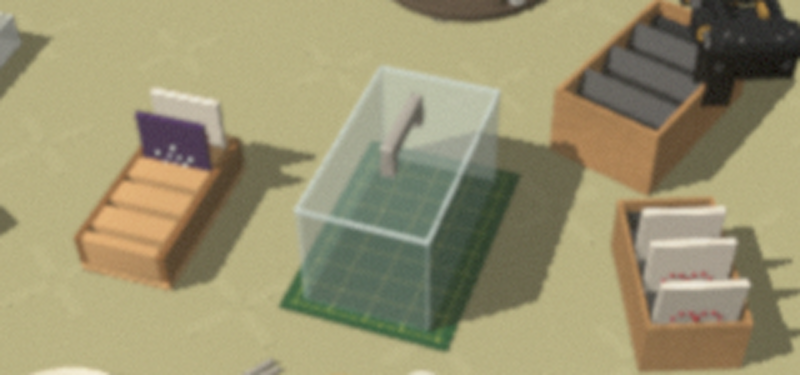

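Three in. Fourth plaque (nearest groove).

Emit:
send_rows --pt "0.024 0 0 0.002 6.7" --pt "0.024 0 0 0 6.7" --pt "0.024 0 0 0 6.8" --pt "0.024 -0.02 -0.0006 0 0" --pt "0.024 -0.035 -0.001 0 0" --pt "0.024 -0.035 -0.001 0 0" --pt "0.024 -0.035 -0.001 0 0" --pt "0.024 -0.035 -0.001 0 0" --pt "0.024 -0.035 -0.001 0 0" --pt "0.024 -0.035 -0.001 0 0" --pt "0.024 -0.035 -0.001 0 0" --pt "0.024 -0.035 -0.001 0 0" --pt "0.024 -0.035 -0.001 0 0" --pt "0.024 -0.035 -0.001 0 0" --pt "0.024 -0.035 -0.001 0 0" --pt "0.024 -0.035 -0.001 0 0" --pt "0.024 -0.035 -0.001 0 0" --pt "0.024 -0.035 -0.001 0 0" --pt "0.024 -0.02 -0.001 0 0"

```text
time_s: 43.65
eef_pos: [0.4614, -0.231, 0.2475]
tool_rot: [[0.123, 0.992, -0.003], [0.992, -0.123, 0.002], [0.001, -0.003, -1.0]]
force: [0.0, 0.1, 0.4]
gripper_width: 0.0242
```

Emit:
send_rows --pt "0.024 -0.0055 0 0 0" --pt "0.024 0 0 0.03 0" --pt "0.024 0 0 0.03 0" --pt "0.024 0 0 0.03 0" --pt "0.024 0 0 0.01 0" --pt "0.024 0 0 0 0" --pt "0.024 0 0 0 0"

```text
time_s: 44.35
eef_pos: [0.4622, -0.2344, 0.1502]
tool_rot: [[0.122, 0.993, 0.0], [0.993, -0.122, -0.0], [-0.0, 0.0, -1.0]]
force: [-0.5, -0.9, 0.2]
gripper_width: 0.0238
```

```bash
python3 - <<'E'
from h import *
plan([0.462,-0.235,0.0863],-7)
c=cam('scene'); save(c,'s23.png',(160,90,300,280),3)
E
```

```text
t44.4 pos [ 0.4622 -0.2344  0.1502] yaw -6.98 q6 -0.48 w 0.0238 F [-0.5 -0.9  0.2] | roll 0.02 shift mm [-0.7 -0.1 63.9]
```

View pics/s23.png

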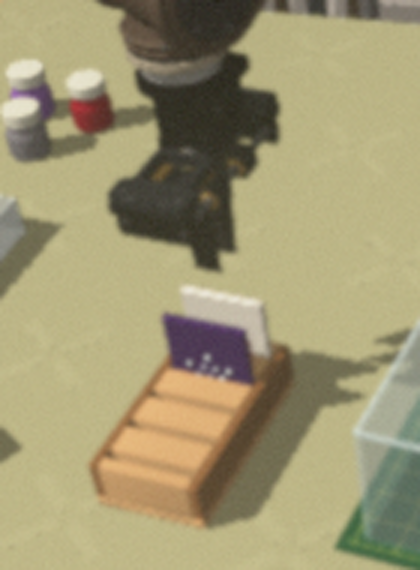

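Emit:
send_rows --pt "0.024 -0.0007 0 0.02 0" --pt "0.024 0 0 0.02 0" --pt "0.024 0 0 0.015 0" --pt "0.024 0 0 0.009 0" --pt "0.024 0 0 0 0" --pt "0.024 0 0 0 0" --pt "0.0 0 0 0 0" --pt "0.0 0 0 0 0" --pt "0.0 0 0 0 0" --pt "0.0 0 0 0 0" --pt "0.0 0 0 0 0" --pt "0.0 0 0 0 0"

```text
time_s: 45.6
eef_pos: [0.4619, -0.2353, 0.0861]
tool_rot: [[0.122, 0.993, 0.001], [0.993, -0.122, -0.0], [-0.0, 0.001, -1.0]]
force: [0.0, 1.1, 5.9]
gripper_width: 0.0076
```

Emit:
send_rows --pt "0 0 0 -0.005 0" --pt "0 0 0 -0.01 0" --pt "0 0 0 -0.01 0" --pt "0 0 0 -0.015 0" --pt "0 0 0 -0.02 0" --pt "0 0 0 -0.02 0" --pt "0 0 0 -0.025 0" --pt "0 0 0 -0.025 0" --pt "0 0 0 -0.025 0" --pt "0 0 0 -0.02 0" --pt "0 0 0 -0.012 0" --pt "0 0 0 0 0"

```text
time_s: 46.8
eef_pos: [0.462, -0.2354, 0.2743]
tool_rot: [[0.122, 0.993, 0.002], [0.993, -0.122, -0.002], [-0.001, 0.003, -1.0]]
force: [0.5, -0.2, -1.5]
gripper_width: 0.0076
```

```bash
python3 - <<'E'
from meas import *
plan([0.5020,0.2857,0.273],13.2)
c=cam('scene'); save(c,'s24.png',(140,50,480,300),2.3)
c=cam('top'); save(c,'t24.png',(190,190,270,275),7); 
E
```

```text
t46.8 pos [ 0.462  -0.2354  0.2743] yaw -7.00 q6 -0.48 w 0.0076 F [ 0.5 -0.2 -1.5] | roll -20.20 shift mm [498.2 157.9   0.5]
```

View pics/s24.png

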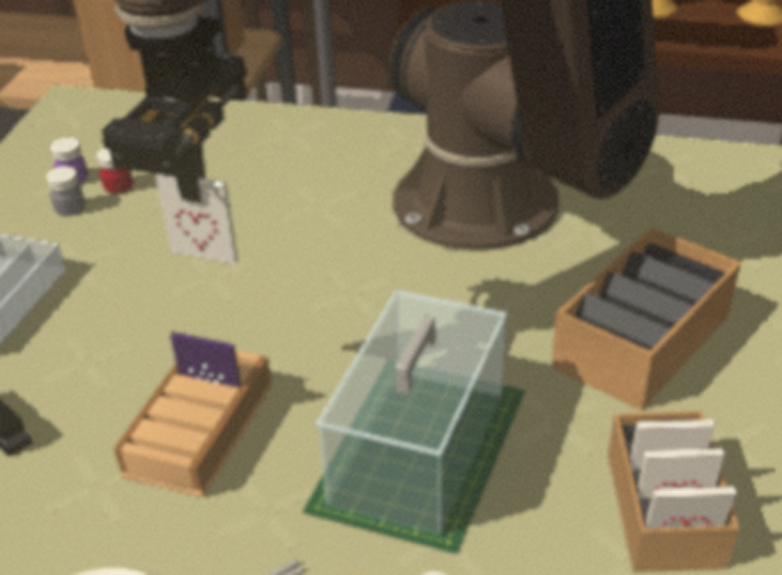

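View pics/t24.png

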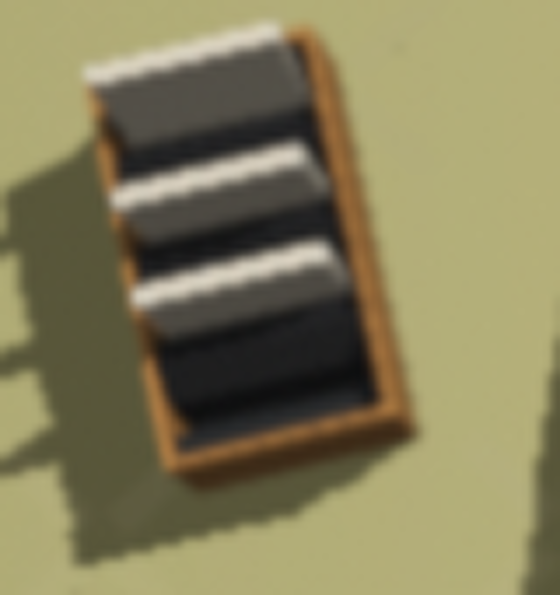

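Emit:
send_rows --pt "0 0 0 0 -5.05" --pt "0 0 0 0 -5.05" --pt "0 0 0 0 -5.05" --pt "0 0 0 0 -5.05" --pt "0 0.014 0.0044 0 0" --pt "0 0.023 0.0073 0 0" --pt "0 0.033 0.0105 0 0" --pt "0 0.033 0.0105 0 0" --pt "0 0.033 0.0105 0 0" --pt "0 0.033 0.0105 0 0" --pt "0 0.033 0.0105 0 0" --pt "0 0.033 0.0105 0 0" --pt "0 0.033 0.0105 0 0" --pt "0 0.033 0.0105 0 0" --pt "0 0.033 0.0105 0 0" --pt "0 0.033 0.0105 0 0" --pt "0 0.033 0.0105 0 0" --pt "0 0.033 0.0105 0 0" --pt "0 0.033 0.0105 0 0" --pt "0 0.02 0.0063 0 0"

```text
time_s: 48.9
eef_pos: [0.5001, 0.2759, 0.2716]
tool_rot: [[-0.227, 0.974, -0.002], [0.974, 0.227, -0.0], [0.0, -0.002, -1.0]]
force: [-0.4, -0.1, -1.4]
gripper_width: 0.0078
```

Emit:
send_rows --pt "0 0.0122 0.0034 0 0" --pt "0 0 0 0.025 0" --pt "0 0 0 0.025 0" --pt "0 0 0 0.025 0" --pt "0 0 0 0.025 0" --pt "0 0 0 0.008 0" --pt "0 0 0 0 0" --pt "0 0 0 0 0"

```text
time_s: 49.7
eef_pos: [0.502, 0.286, 0.1655]
tool_rot: [[-0.228, 0.974, 0.001], [0.974, 0.228, 0.0], [0.0, 0.001, -1.0]]
force: [1.0, 0.3, -0.9]
gripper_width: 0.0077
```

```bash
python3 - <<'E'
from h import *
plan([0.502,0.2857,0.0875],13.2)
c=cam('scene'); save(c,'s25.png',(390,170,480,290),5)
E
```

```text
t49.7 pos [0.502  0.286  0.1655] yaw 13.16 q6 0.17 w 0.0077 F [ 1.   0.3 -0.9] | roll -0.04 shift mm [-0.3 -0.2 78. ]
```

View pics/s25.png

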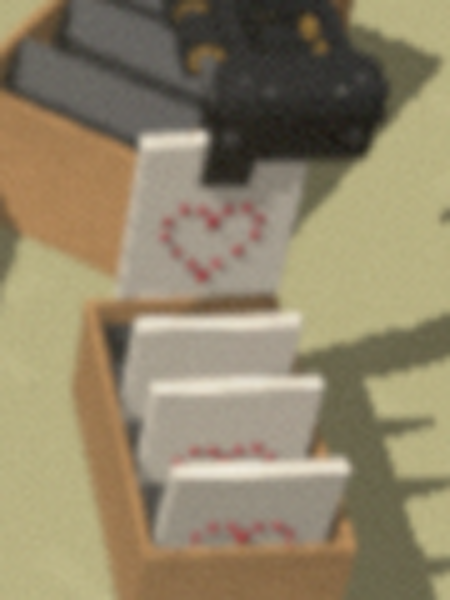

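Emit:
send_rows --pt "0 -0.0003 -0.0002 0.017 0" --pt "0 0 0 0.012 0" --pt "0 0 0 0.01 0" --pt "0 0 0 0.01 0" --pt "0 0 0 0.01 0" --pt "0 0 0 0.007 0" --pt "0 0 0 0.006 0" --pt "0 0 0 0.004 0" --pt "0 0 0 0.001 0" --pt "0 0 0 0 0"

```text
time_s: 50.75
eef_pos: [0.5017, 0.2856, 0.0877]
tool_rot: [[-0.228, 0.974, 0.0], [0.974, 0.228, 0.0], [0.0, 0.0, -1.0]]
force: [-0.3, 0.4, -0.3]
gripper_width: 0.0082
```

```bash
python3 - <<'E'
from h import *
plan([0.502,0.2857,0.087],13.2)
c=cam('scene'); save(c,'s26.png',(390,170,480,290),5)
E
```

```text
t50.8 pos [0.5017 0.2856 0.0877] yaw 13.20 q6 0.17 w 0.0082 F [-0.3  0.4 -0.3] | roll -0.00 shift mm [0.  0.4 0.7]
```

View pics/s26.png

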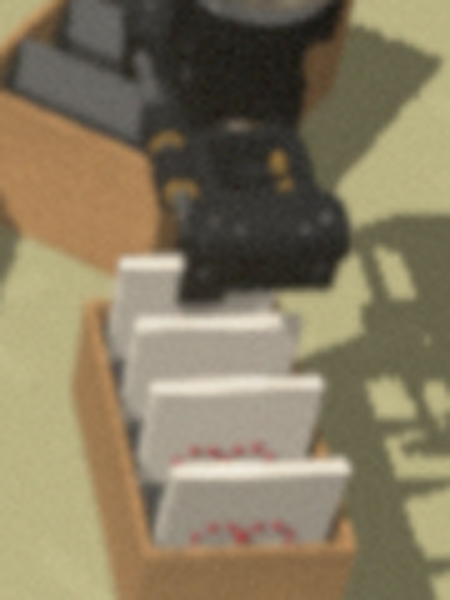

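Emit:
send_rows --pt "0 0 0 0.001 0" --pt "0 0 0 0 0" --pt "0.028 0 0 0 0" --pt "0.028 0 0 0 0" --pt "0.028 0 0 0 0" --pt "0.028 0 0 -0.015 0" --pt "0.028 0 0 -0.03 0" --pt "0.028 0 0 -0.04 0" --pt "0.028 0 0 -0.04 0" --pt "0.028 0 0 -0.03 0" --pt "0.028 0 0 -0.01 0" --pt "0.028 0 0 0 0"

```text
time_s: 52.0
eef_pos: [0.5018, 0.2856, 0.2526]
tool_rot: [[-0.228, 0.974, 0.002], [0.974, 0.228, 0.001], [0.0, 0.002, -1.0]]
force: [0.1, 0.3, -0.8]
gripper_width: 0.0281
```

```bash
python3 - <<'E'
from meas import *
for n in('top','scene'):
    c=cam(n); P=cloud(c)
    print(n,[ (p[0].tolist(),p[1],p[2]) for p in plaques(c,box=(0.4,0.75,0.15,0.45))])
    m=(P[...,2]>0.145)&(P[...,2]<0.18)&(abs(P[...,0]-0.52)<.1)&(abs(P[...,1]-0.016)<.09)
    v,u=np.nonzero(m); print(n,len(u)); 
    if len(u)>20: print(cv2.minAreaRect((onplane(c,np.c_[u,v],0.16)[:,:2]*1000).astype(np.float32)))
    save(c,'e_'+n+'.png',s=1.25)
plan([0.52,0.0165,0.24],81.8)
E
```

```text
top [([0.6355, 0.2939], np.float64(9.73), np.float64(0.0319)), ([0.5872, 0.2809], np.float64(10.61), np.float64(0.0289)), ([0.5471, 0.2684], np.float64(16.55), np.float64(0.0239))]
top 175
((519.2415771484375, 17.86260414123535), (13.99637222290039, 92.89852142333984), 81.57757568359375)
scene [([0.5077, 0.2833], np.float64(14.09), np.float64(0.0785)), ([0.5482, 0.2936], np.float64(13.68), np.float64(0.0805)), ([0.5891, 0.3018], np.float64(13.49), np.float64(0.0805)), ([0.6389, 0.3144], np.float64(14.93), np.float64(0.081))]
scene 206
((530.1361083984375, 16.247840881347656), (19.585155487060547, 103.22149658203125), 81.93698120117188)
t52.1 pos [0.5011 0.2853 0.2503] yaw 13.20 q6 0.17 w 0.0282 F [-0.1  0.2 -0.8] | roll -68.60 shift mm [ -57.  -263.4   10.5]
```

View pics/e_scene.png

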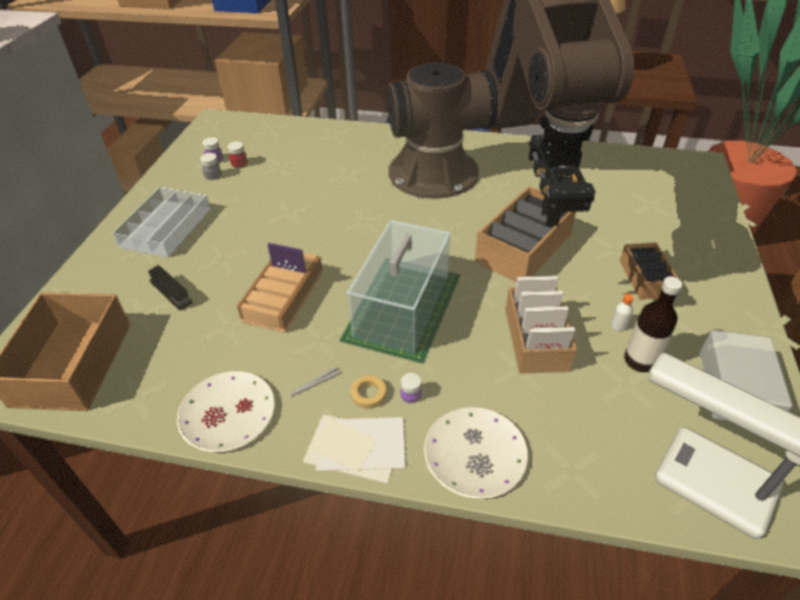

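View pics/e_top.png

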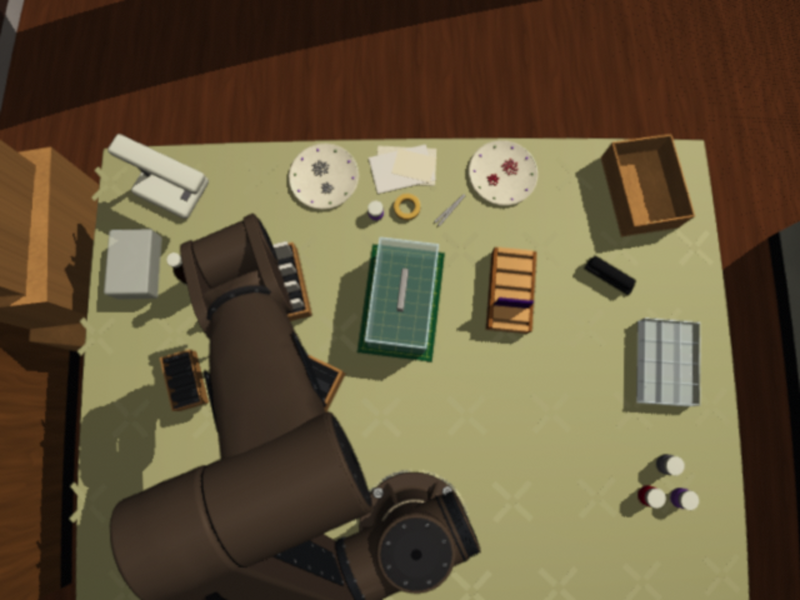

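All four white plaques are in the carton; violet in its groove, bystanders in place; cover on the mat at handle (0.519, 0.017). Fetch the cover.

Emit:
send_rows --pt "0.05 0 0 0 -8.5" --pt "0.05 0 0 0 -8.5" --pt "0.05 0 0 0 -8.5" --pt "0.05 0 0 0 -8.5" --pt "0.05 0 0 0 -8.5" --pt "0.05 0 0 0 -8.5" --pt "0.05 0 0 0 -8.5" --pt "0.05 0 0 0 -8.5" --pt "0.05 -0.007 -0.033 0 -0.6" --pt "0.05 -0.007 -0.033 0 0" --pt "0.05 -0.007 -0.033 0 0" --pt "0.05 -0.007 -0.033 0 0" --pt "0.05 -0.007 -0.033 0 0" --pt "0.05 -0.007 -0.033 0 0" --pt "0.05 -0.007 -0.033 0 0" --pt "0.05 -0.007 -0.03 0 0" --pt "0.05 0 0 0.02 0" --pt "0.05 0 0 0.02 0" --pt "0.05 0 0 0 0"

```text
time_s: 54.0
eef_pos: [0.5178, 0.019, 0.2082]
tool_rot: [[-0.99, 0.143, -0.007], [0.143, 0.99, 0.001], [0.007, -0.0, -1.0]]
force: [-0.4, -0.7, 0.3]
gripper_width: 0.0494
```

```bash
python3 - <<'E'
from meas import *
plan([0.52,0.0168,0.1376],81.8)
c=cam('scene'); save(c,'s27.png',(250,110,380,290),3.3)
E
```

```text
t54.0 pos [0.5178 0.019  0.2082] yaw 81.76 q6 -1.52 w 0.0494 F [-0.4 -0.7  0.3] | roll -0.04 shift mm [-2.9 -1.8 70.5]
```

View pics/s27.png

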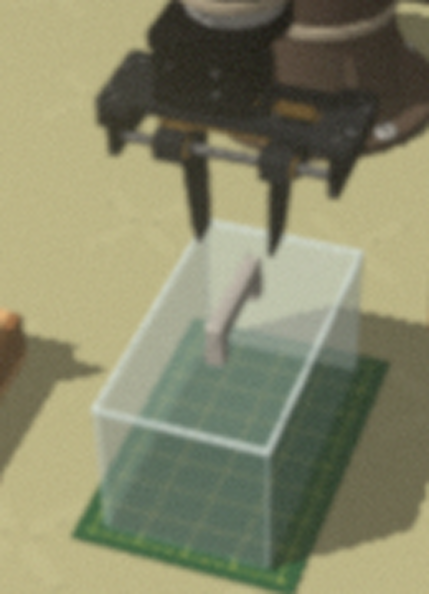

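Emit:
send_rows --pt "0.05 -0.002 -0.002 0 0" --pt "0.05 0 0 0.02 0" --pt "0.05 0 0 0.02 0" --pt "0.05 0 0 0.015 0" --pt "0.05 0 0 0.01 0" --pt "0.05 0 0 0 0" --pt "0.05 0 0 0 0"

```text
time_s: 54.75
eef_pos: [0.5215, 0.017, 0.1473]
tool_rot: [[-0.99, 0.142, 0.001], [0.142, 0.99, -0.0], [-0.001, 0.0, -1.0]]
force: [-0.2, 0.2, 0.1]
gripper_width: 0.0497
```

```bash
python3 - <<'E'
from meas import *
plan([0.52,0.0168,0.1376],81.8)
E
```

```text
t54.8 pos [0.5215 0.017  0.1473] yaw 81.81 q6 -1.52 w 0.0497 F [-0.2  0.2  0.1] | roll 0.01 shift mm [ 1.5 -0.4  9.7]
```

Emit:
send_rows --pt "0.05 0.0015 -0.0004 0.0095 0" --pt "0.05 0 0 0 0" --pt "0 0 0 0 0" --pt "0 0 0 0 0" --pt "0 0 0 0 0" --pt "0 0 0 0 0" --pt "0 0 0 0 0" --pt "0 0 0 0 0" --pt "0 0 0 0 0"

```text
time_s: 55.65
eef_pos: [0.5194, 0.0167, 0.137]
tool_rot: [[-0.99, 0.143, -0.0], [0.143, 0.99, 0.0], [0.0, 0.0, -1.0]]
force: [-0.0, -1.0, -1.9]
gripper_width: 0.0138
```

Emit:
send_rows --pt "0 0 0 -0.005 0" --pt "0 0 0 -0.01 0" --pt "0 0 0 -0.015 0" --pt "0 0 0 -0.015 0" --pt "0 0 0 -0.015 0" --pt "0 0 0 -0.015 0" --pt "0 0 0 -0.015 0" --pt "0 0 0 -0.015 0" --pt "0 0 0 -0.015 0" --pt "0 0 0 -0.015 0" --pt "0 0 0 -0.01 0" --pt "0 0 0 -0.005 0" --pt "0 0 0 0 0"

```text
time_s: 56.95
eef_pos: [0.5196, 0.0168, 0.2876]
tool_rot: [[-0.99, 0.143, 0.001], [0.143, 0.99, 0.0], [-0.001, 0.0, -1.0]]
force: [0.0, 0.1, -4.6]
gripper_width: 0.0137
```

```bash
python3 - <<'E'
from meas import *
c=cam('scene'); save(c,'s28.png',(140,60,480,300),2.3)
plan([0.541,-0.2445,0.285],83)
E
```

```text
t57.0 pos [0.5194 0.0168 0.287 ] yaw 81.80 q6 -1.52 w 0.0140 F [-0.3  0.1 -5.8] | roll -1.20 shift mm [ -53.3 -256.7    2. ]
```

View pics/s28.png

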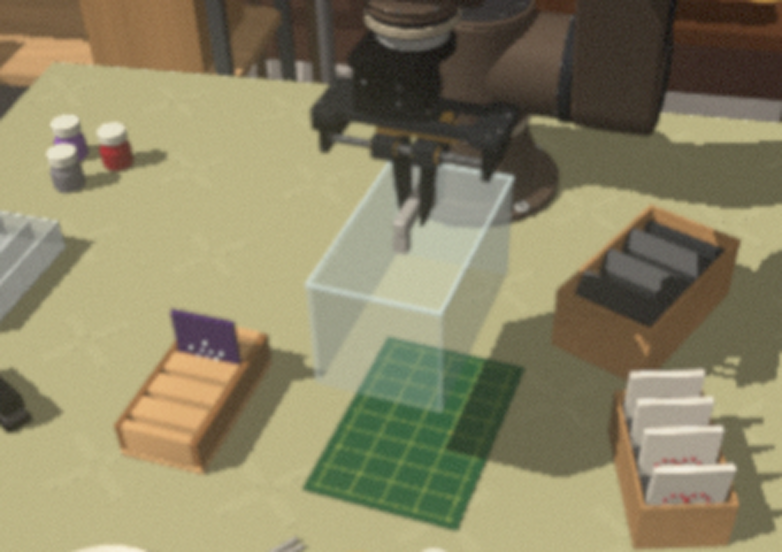

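Emit:
send_rows --pt "0 0 0 0 -1.2" --pt "0 -0.002 -0.01 0 0" --pt "0 -0.0037 -0.018 0 0" --pt "0 -0.0046 -0.022 0 0" --pt "0 -0.0046 -0.022 0 0" --pt "0 -0.0046 -0.022 0 0" --pt "0 -0.0046 -0.022 0 0" --pt "0 -0.0046 -0.022 0 0" --pt "0 -0.0046 -0.022 0 0" --pt "0 -0.0046 -0.022 0 0" --pt "0 -0.0046 -0.022 0 0" --pt "0 -0.0046 -0.022 0 0" --pt "0 -0.0035 -0.017 0 0" --pt "0 -0.002 -0.0097 0 0" --pt "0 -0.0007 -0.004 0 0" --pt "0 0 0 0 0" --pt "0 0 0 0 0"

```text
time_s: 58.7
eef_pos: [0.5411, -0.2439, 0.2871]
tool_rot: [[-0.993, 0.121, -0.0], [0.121, 0.993, 0.0], [0.0, 0.0, -1.0]]
force: [-0.0, 0.6, -3.6]
gripper_width: 0.0139
```

```bash
python3 - <<'E'
from meas import *
c=cam('scene'); save(c,'s29.png',(140,60,340,290),2.6)
plan([0.541,-0.2445,0.1356],83)
E
```

```text
t58.8 pos [ 0.5412 -0.2438  0.2872] yaw 83.04 q6 -1.98 w 0.0140 F [ 0.5  0.2 -4.5] | roll 0.04 shift mm [ 1.000e-01 -7.000e-01  1.516e+02]
```

View pics/s29.png

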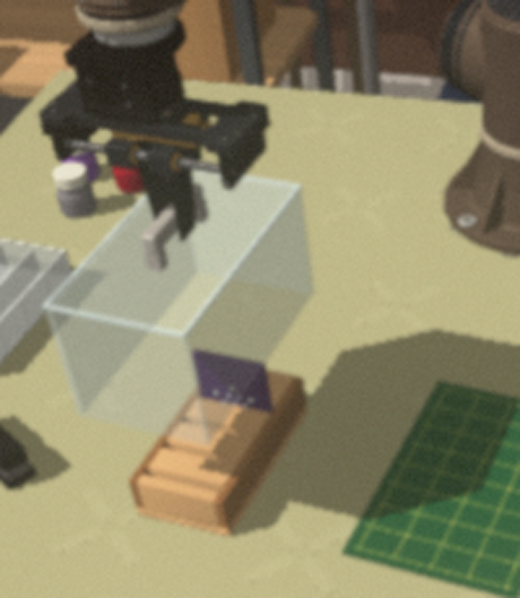

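```bash
python3 - <<'E'
from meas import *
c=cam('scene')
q=np.array([(45,305),(183,334),(301,184)])/2.6+[140,60]-.3
w=onplane(c,q,0.278)[:,:2]; print(w.round(4),((w[0]+w[2])/2).round(4), np.linalg.norm(w[0]-w[1]),np.linalg.norm(w[2]-w[1]))
E
```

```text
[[ 0.6515 -0.3228]
 [ 0.6678 -0.193 ]
 [ 0.4339 -0.1634]] [ 0.5427 -0.2431] 0.13086346179705727 0.2357859902739983
```

Cover centre measured (0.543, −0.243) against the rack centre (0.541, −0.245); well inside the play. Lower.

Emit:
send_rows --pt "0 0 -0.0005 0.01 0" --pt "0 0 0 0.015 0" --pt "0 0 0 0.012 0" --pt "0 0 0 0.012 0" --pt "0 0 0 0.012 0" --pt "0 0 0 0.012 0" --pt "0 0 0 0.012 0" --pt "0 0 0 0.012 0" --pt "0 0 0 0 0" --pt "0 0 0 0 0"

```text
time_s: 59.8
eef_pos: [0.5412, -0.2451, 0.19]
tool_rot: [[-0.993, 0.122, -0.0], [0.122, 0.993, 0.0], [0.0, 0.0, -1.0]]
force: [0.0, -0.5, -4.1]
gripper_width: 0.0143
```

```bash
python3 - <<'E'
from meas import *
c=cam('scene'); save(c,'s30.png',(140,60,340,290),2.6)
plan([0.541,-0.2445,0.1356],83)
E
```

```text
t59.9 pos [ 0.5414 -0.2452  0.1905] yaw 83.00 q6 -1.99 w 0.0138 F [-0.2 -0.2 -5. ] | roll -0.00 shift mm [ 0.5  0.6 54.9]
```

View pics/s30.png

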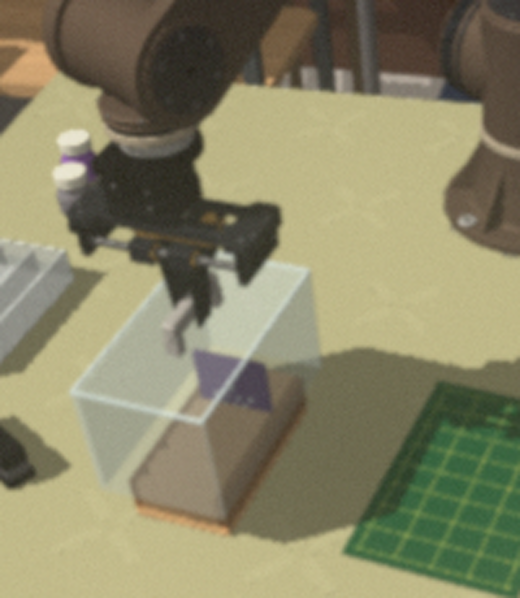

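Emit:
send_rows --pt "0 0 0.0005 0.01 0" --pt "0 0 0 0.01 0" --pt "0 0 0 0.01 0" --pt "0 0 0 0.01 0" --pt "0 0 0 0.006 0" --pt "0 0 0 0.005 0" --pt "0 0 0 0.0025 0" --pt "0 0 0 0 0" --pt "0 0 0 0 0"

```text
time_s: 60.75
eef_pos: [0.5413, -0.2446, 0.1369]
tool_rot: [[-0.993, 0.122, 0.0], [0.122, 0.993, -0.0], [-0.0, -0.0, -1.0]]
force: [-0.1, 0.6, -3.8]
gripper_width: 0.0136
```

```bash
python3 - <<'E'
from meas import *
c=cam('scene'); save(c,'s31.png',(140,60,340,290),2.6)
plan([0.541,-0.2445,0.1352],83)
E
```

```text
t60.8 pos [ 0.5413 -0.2446  0.1369] yaw 83.00 q6 -1.98 w 0.0137 F [-0.2  0.1 -4.2] | roll -0.00 shift mm [0.4 0.1 1.7]
```

View pics/s31.png

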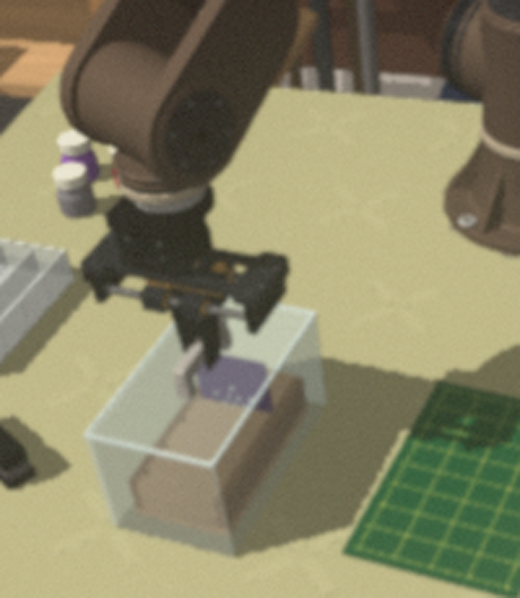

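Almost down. Seat, release, rise, then move the arm clear.

Emit:
send_rows --pt "0 0 0 0.0015 0" --pt "0 0 0 0 0" --pt "0.04 0 0 0 0" --pt "0.04 0 0 0 0" --pt "0.04 0 0 0 0" --pt "0.04 0 0 -0.02 0" --pt "0.04 0 0 -0.03 0" --pt "0.04 0 0 -0.04 0" --pt "0.04 0 0 -0.04 0" --pt "0.04 0 0 -0.01 0" --pt "0.04 0.02 0.035 0 0" --pt "0.04 0.02 0.035 0 0" --pt "0.04 0.02 0.035 0 0" --pt "0.04 0.02 0.035 0 0" --pt "0.04 0.02 0.035 0 0" --pt "0.04 0.01 0.035 0 0" --pt "0.04 0 0.025 0 0" --pt "0.04 0 0 0 0" --pt "0.04 0 0 0 0"

```text
time_s: 62.7
eef_pos: [0.4606, 0.0024, 0.2749]
tool_rot: [[-0.993, 0.12, -0.0], [0.12, 0.993, -0.0], [0.0, -0.0, -1.0]]
force: [-0.6, 0.4, -0.6]
gripper_width: 0.0401
```

```bash
python3 - <<'E'
from meas import *
for n in('top','scene'):
    c=cam(n); P=cloud(c)
    print(n,[ (p[0].tolist(),round(p[1],1),p[2]) for p in plaques(c,box=(0.4,0.75,0.15,0.45))])
    m=(P[...,2]>0.145)&(P[...,2]<0.18)&(abs(P[...,0]-0.541)<.1)&(abs(P[...,1]+.2445)<.06)
    v,u=np.nonzero(m); print(len(u)); 
    if len(u)>20: print(cv2.minAreaRect((onplane(c,np.c_[u,v],0.16)[:,:2]*1000).astype(np.float32)))
    m=(P[...,2]>0.08)&(P[...,2]<0.13)&(P[...,0]>.45)&(P[...,0]<.7)&(P[...,1]>.2)&(P[...,1]<.4); print('max z plaques',np.percentile(P[...,2][m],[90,98]))
    save(c,'f_'+n+'.png',s=1.25)
    save(c,'fc_'+n+'.png',(195,180,275,280) if n=='top' else (395,190,475,300),5.4)
E
```

```text
top [([0.6296, 0.3174], np.float64(12.8), np.float64(0.0816)), ([0.5813, 0.3053], np.float64(12.5), np.float64(0.081)), ([0.5403, 0.2956], np.float64(13.1), np.float64(0.0795)), ([0.4996, 0.2852], np.float64(13.0), np.float64(0.0805))]
195
((541.4422607421875, -242.10731506347656), (16.46651840209961, 92.37371826171875), 82.92479705810547)
max z plaques [0.11250325 0.11468344]
scene [([0.5075, 0.2837], np.float64(13.5), np.float64(0.0802)), ([0.5481, 0.2935], np.float64(13.9), np.float64(0.0799)), ([0.5886, 0.3027], np.float64(12.9), np.float64(0.0798)), ([0.6389, 0.3142], np.float64(15.1), np.float64(0.081))]
222
((552.1243286132812, -239.25778198242188), (22.662134170532227, 101.66442108154297), 83.87163543701172)
max z plaques [0.10870203 0.11051178]
```

View pics/f_scene.png

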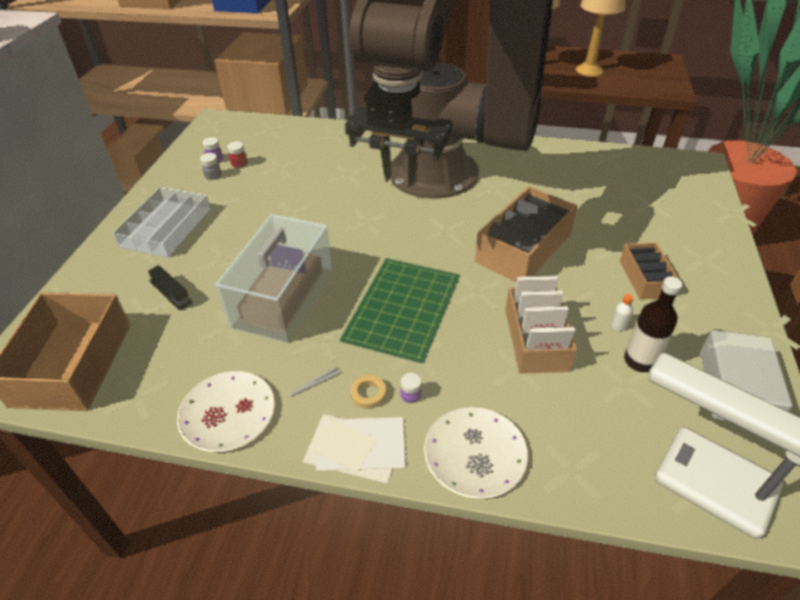

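View pics/fc_top.png

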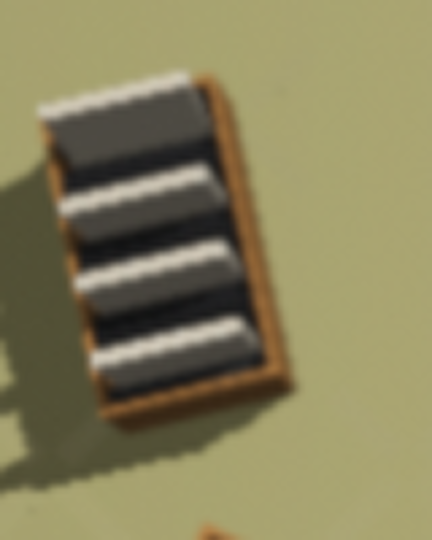

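View pics/fc_scene.png

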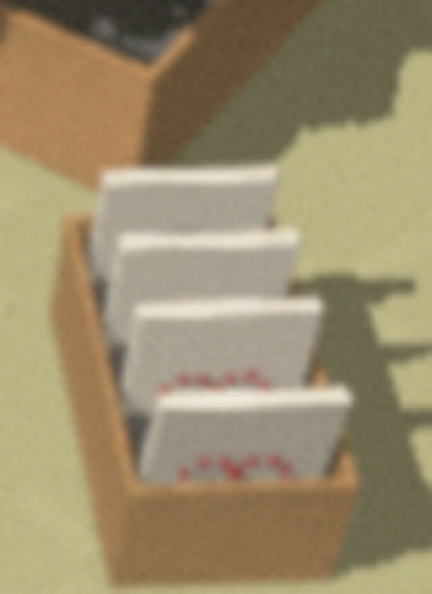

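View pics/f_top.png

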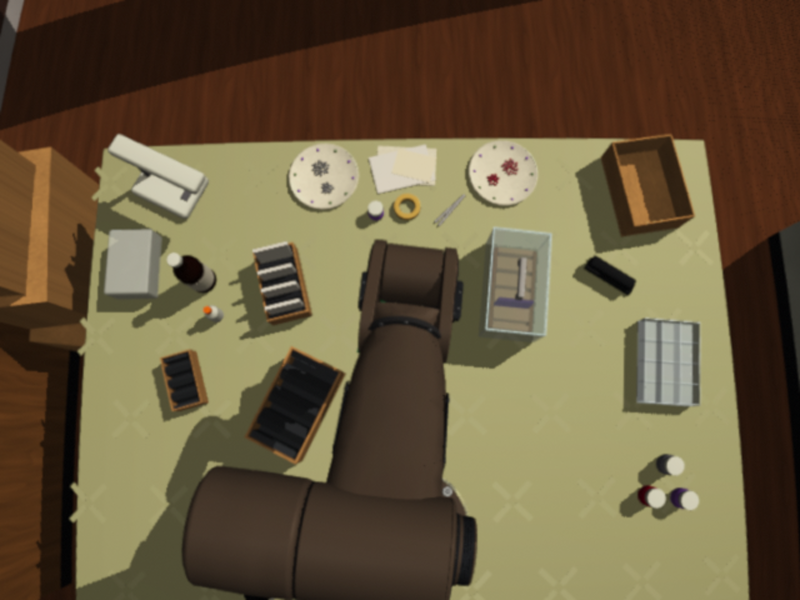

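```bash
python3 - <<'E'
from meas import *
c=cam('top'); P=cloud(c); br=c['color'].min(2)
m=((br>140)&(P[...,2]>0.09)&(P[...,0]>.45)&(P[...,0]<.7)&(P[...,1]>.2)&(P[...,1]<.4)).astype(np.uint8)
n,l,st,ce=cv2.connectedComponentsWithStats(m)
for i in range(1,n):
    if st[i,4]>20: print(st[i,4],np.median(P[l==i],0).round(4))
print(arm.job_done())
E
```

```text
59 [0.632  0.3185 0.1092]
65 [0.5807 0.3056 0.1103]
66 [0.5409 0.2956 0.1098]
67 [0.4995 0.288  0.1108]
the job is handed in; nothing more can be done
None
```

The job is handed in, at about 63 s of the 210 s allowed. The hand-in itself gives no verdict.

**What I did:** I lifted the cover onto the mat, then moved all four white plaques into the four compartments of the 171 × 98 mm carton. The violet plaque stayed in its groove. I then put the cover back over the rack and moved the arm clear. The carton was knocked about 18 mm aside after the first plaque went in, so I re-measured it from both cameras before going on.

**Last checks:**
- **Plaques:** the four top edges are at 109–111 mm, against 110 mm expected for plaques standing on the 10 mm floor. They are about 40–52 mm apart. The first one placed leans outward by roughly 0.1 rad; I did not measure this accurately, but the limit is 0.25 rad.
- **Cover:** the top camera puts its handle at (0.541, −0.242), about 3 mm from the rack centre, and its turn matches the rack's. The scene camera reads about 11 mm further out in x. It was off by about the same amount on earlier readings, because its mask also takes in the side of the bar.
- **Other things:** in the last pictures the bystanders look to be where they started.

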